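Prop the sample bin open and take out the jar

TASK

Prop the metal sample bin's spring-closed clear flap wide open with the steel prop, left standing upright on the bin's raised side ledge. Then reach in under the flap, take out the round jar and stand it upright in the cream tray, never tipping it over or dropping it. Leave the flap propped open, the card box in the bin and the other things where they are.

Things in the scene. Friction and masses are not known exactly. Their poses are not given: they have to be found in the camera images.
- bin: Fixed bare-metal bin, 140 (x) x 280 (y) mm, walls 5 mm. Origin: centre of its underside; x from its low front to its back, y to the ledge side. Inner floor 25 mm above the table; front wall 65 mm, side walls 105 (front) to 133 mm, back 150 mm high. A round jar and a card box stand inside, near y = +50 and y = -50 mm, x = -15 mm; sides vary. Its front faces the robot's left, its ledge is at the far end.
- ledge (a point): Centre of the prop foot's place on the steel ledge on the bin's +y side, at (-11, 176, 100) mm in the bin frame, 100 mm above the table; axes as the bin's. The ledge's top spans x -47 to +56, y -36 to +36 mm of it; at its front edge a kerb 8 mm high (x -52 to -47). In front of the kerb and under the overhanging flap all is free down to the table.
- flap (a joint): Opening angle (rad) of the clear flap: 0 shut, stop at 1.35. 150 mm from hinge to lip, 6 mm thick, y -145 to +215 mm of the bin frame, so it overhangs the ledge. Shut it slopes 0.245 rad down to the front. Weak spring and weight shut it (1 to 2 N to lift). At the lip a 25 mm skirt hangs down, y -135 to +135 mm only. Propped, with the foot behind the kerb, it rests at about 1.0.
- flap_hinge_mid (a point): Point on the flap's fixed hinge line (along the bin's y, at the flap's underside): x = 70, y = 0, z = 155 mm of the bin frame.
- flap_lip (a point): Underside of the flap's lip straight ahead of the ledge (y = 176 mm of the bin frame); moves with the flap. Shut: x = -75, z = 119 mm of the bin frame.
- prop_grip (a point): Loose steel prop, 105 mm high, 0.32 kg, on its foot. Point: centre of its grip fin, 45 mm above the underside. x from fin to head, z up. From this point: fin x -27 to 35, z -21 to 21, 12 mm thick (y); post 20 x 30 mm at x = 45; at its top a head, 40 mm wide, 13 thick, out to x = 90, top at z = 60; foot plate x 15 to 60, 60 mm wide, 10 thick.
- jar_center (a point): Loose round white plastic jar with a cap, 50 mm across, 75 mm tall, 0.1 to 0.2 kg, standing in the bin; the point is its centre, half-way up; z along its axis.
- slidebox: The rectangular card box in the bin, 60 x 45 x 55 mm high; origin: centre of its underside. Stays there.
- tray: Fixed low cream plastic tray, 240 (x) x 160 (y) x 35 mm high, walls and floor 5 mm thick; origin: centre of its underside on the table. A domed bone-cast fragment lies in its +x half; the -x half is free.
- cast: Domed fragment 76 mm across, 32 mm high, in the tray's +x half; origin: centre of its underside. Bystander.
- dropper: Amber dropper bottle, 34 mm across, 75 mm high, on the robot's side of the sheet; origin under its centre. Bystander.
- shard: Domed fragment 64 mm across, 27 mm high, beyond the bin's back. Bystander.

How it is judged:
By the outcome, as a careful person would: the job done as asked, in the order asked, and still so for the second after the job is handed in, with the robot touching nothing.
It also fails if it takes over 72 s, if anything falls off the work surface, if the arm or the gripper's body presses on something with over 40 N, if the wrist force passes 120 N, or if a joint passes its speed limit or range.

ROBOT

A 6-joint arm with a two-finger parallel gripper is mounted at the origin on the work surface. World frame = base frame: x ahead of the robot, y to its left, z up, the work surface at z = 0. Lengths are in m, angles in rad, forces in N, time in s.
With the tool pointing down it reaches from about 0.35 to 0.975 m from the base axis. Payload 4.9 kg.
Tool frame: the origin (TCP) lies on the mounting face of the last link; the fingertips stand 173 mm ahead of it and the grasp point (between the pads) lies 155 mm ahead of it; z points along the fingers, y is the direction in which the jaws open and shut (so a half turn about z gives the same grasp; the last joint's range is limited). The gripper opens to 85 mm and grips with 20 to 120 N. Pads are 22 mm wide; open, the fingers measure 114 mm over their backs; the gripper's body (76 mm by 85 mm) begins 54 mm behind the grasp point. The pads swing forward as they close: fully open they stand 13 mm farther back than shut.
Start: joints at [1.228, 0.053, 1.613, -0, 1.476, -0.119], TCP at [0.139, 0.609, 0.405] pointing down, gripper open.
Joint ranges: [-3.01, 3.01], [-1.01, 2.22], [0.06, 2.58], [-1.02, 4.17], [0.09, 2.62], [-3.14, 3.14]. Speed limits (rad/s): [2.57, 2.57, 3.14, 3.14, 3.14, 3.14].

INTERFACE

Orientations are given as a unit quaternion [w, x, y, z].
In Python, from plant import manip gives the robot as it stands.
- The arm moves only by the tool play_rows, never from a script. Its argument "increments" is a list of rows, each an object with "offset": the shift along the tool's x, y, z in mm, a list of three; "twist": the turn about the tool's z in rad; "grip": the opening, from 0 (shut) to 1 (fully open). In form: [{"offset": [dx, dy, dz], "twist": twist, "grip": grip}, ...]. A call has 1 to 5 rows; each row is the pose to reach, as a shift and turn from the pose commanded when the call began, along the tool's axes at that moment; what a row does not reach only later rows make up. A row lasts 1/12 s, in which the tool goes at most 41.7 mm and 7.16 degrees, less where a joint would pass 70% of its speed; a pose out of reach is approached as far as the arm can. A call with a gripper value outside its range is refused whole. The fingers move at their own pace and stop on an object; the grip force is fixed at half the most. Time passes only in rows, so rows that repeat a pose let the fingers close. It gives the time, the measured TCP pose, the force and the opening at its end, in the units of the state.
- manip.state(): the state, without advancing time (a new reading comes with each control period).
- manip.grab_frame(name): name is "side" or "top"; returns the picture (384x512x3 uint8, blue, green, red); there is no depth.
- manip.get_calibration(name): a dict with "fx", "fy", "cx", "cy" (pixels), "T" (4x4, takes a point from camera to world coordinates). Camera axes: x right, y down, z forward; pixel columns grow to the right and rows downward; lengths in m; the calibration is good to about 2 mm. A picture is of the moment at which its call begins. get_calibration takes no time and is no camera call.
- manip.job_done(): hands the job in, once; it reports no verdict.
Trained networks look in the newest picture that a camera, given by its name, has taken for a name from the list of things; names that differ only in an ending like _2 or _b are one class to them, and where a whole thing is asked for, a point or a joint stands for the part that bears it (a point fixed in the world has none). Each returns a list of dicts, best first, with "p" (0 to 1); they miss things now and then, are a little off and sometimes report something else, mostly with a low value. They report only what shows in the picture. A call takes as long as a camera call.
- manip.boxes_of(query, camera): "xyz" ([x, y, z] in m, in the coordinates of the camera as it stood for that picture, good to about 4 mm: the middle of the surface that is visible of it).
- manip.tip_of(query, camera): "xyz" ([x, y, z] in m, in the coordinates of the camera as it stood for that picture, good to about 4 mm: a listed point, or the origin of a listed thing).
The state is a dict: "time": time; "joint_pos": joint angles; "joint_vel": joint speeds; "joint_efforts": joint torques, N m; "tool_pos": TCP position; "tool_rot": TCP orientation; "contact_force": force on the tool from outside, world axes, zero at the start; "ft_torque": the same for the moment, N m; "gripper_width": opening from 0.0 (shut) to 1.0 (fully open).
Only numpy, scipy, OpenCV 4.12 (cv2) and the standard library are available. Lean on these libraries where they do the work, as an engineer would, in place of code of your own. Each camera call takes 0.05 s, during which the arm holds its last target. There are 200 camera calls.

## Working session

There is one attempt and no reset: what is moved stays moved. The work goes in short steps, Python scripts to look and compute and a tool call to move; the robot and the scene stay as the last step left them, time stands still between calls to the robot, and variables do not carry over. Pictures are saved under pics/ and viewed, about 8 in all and at most 12, crops included, and the job is handed in when it is done.

Besides the shell and the picture viewer there is one more tool, called in YAML: its name, and indented under it one key for each argument. play_rows: Moves the arm, as the interface text tells. Its arguments: {"type":"object","properties":{"increments":{"type":"array"}},"required":["increments"]}

```bash
mkdir -p pics; ls; cat > h.py <<'E'
import numpy as np, cv2
from plant import manip
from scipy.spatial.transform import Rotation as R
np.set_printoptions(precision=4,suppress=True)
def w(cam,p):
    T=np.array(manip.get_calibration(cam)["T"]); return T[:3,:3]@np.array(p)+T[:3,3]
def px(cam,P):
    c=manip.get_calibration(cam);T=np.linalg.inv(np.array(c["T"]));q=T[:3,:3]@np.array(P)+T[:3,3]
    return np.array([c["fx"]*q[0]/q[2]+c["cx"],c["fy"]*q[1]/q[2]+c["cy"]])
def pose():
    s=manip.state();q=s["tool_rot"];return np.array(s["tool_pos"]),R.from_quat([q[1],q[2],q[3],q[0]]).as_matrix(),s
E
python3 - <<'E'
from h import *
for c in("side","top"):
    cv2.imwrite(f"pics/{c}0.png",manip.grab_frame(c))
    k=manip.get_calibration(c);print(c,k["fx"],np.array(k["T"]))
    for n in("bin","ledge","flap_hinge_mid","flap_lip","prop_grip","jar_center","slidebox","tray","cast","dropper","shard"):
        r=manip.tip_of(n,c);print(n,[(w(c,d["xyz"]).round(4),round(d["p"],2)) for d in r[:2]])
p,M,s=pose();print(p,M,s)
E
```

```text
pics
side 500.16185827240554 [[-0.9387 -0.1658  0.3021  0.1522]
 [-0.3446  0.4653 -0.8153  1.0303]
 [-0.0054 -0.8695 -0.4939  0.7501]
 [ 0.      0.      0.      1.    ]]
bin [(array([ 0.5435, -0.0547,  0.    ]), 0.83)]
ledge [(array([0.7109, 0.0085, 0.1002]), 0.81), (array([ 0.4942, -0.3912, -0.0008]), 0.68)]
flap_hinge_mid [(array([ 0.563 , -0.1233,  0.1556]), 0.56)]
flap_lip [(array([0.6952, 0.0662, 0.1196]), 0.89)]
prop_grip [(array([0.5163, 0.3605, 0.0469]), 0.92), (array([0.6923, 0.0689, 0.1175]), 0.23)]
jar_center [(array([ 0.5874, -0.0184,  0.0638]), 0.74), (array([0.712 , 0.0071, 0.1016]), 0.2)]
slidebox [(array([ 0.4925, -0.0624,  0.0257]), 0.47)]
tray [(array([ 0.4931, -0.3898, -0.0015]), 0.87), (array([ 0.5454, -0.0563,  0.0007]), 0.59)]
cast []
dropper [(array([ 0.4156,  0.1393, -0.005 ]), 0.92)]
shard [(array([ 0.5867, -0.0174,  0.067 ]), 0.68)]
top 465.6768726153456 [[-0.0148 -0.9915  0.1293  0.3636]
 [-0.9997  0.0175  0.0194 -0.0052]
 [-0.0215 -0.1289 -0.9914  1.4196]
 [ 0.      0.      0.      1.    ]]
bin [(array([ 0.543 , -0.0566,  0.0012]), 0.79)]
ledge [(array([0.
[... 405 characters left out ...]
6]), 0.49)]
shard [(array([ 0.7022, -0.1951,  0.001 ]), 0.79), (array([ 0.5671, -0.1206,  0.1526]), 0.18)]
[0.1387 0.6094 0.4047] [[-0.9751  0.2219  0.    ]
 [ 0.2219  0.9751  0.    ]
 [-0.      0.     -1.    ]] {'time': 1.2, 'joint_pos': array([ 1.228 ,  0.0527,  1.6129,  0.    ,  1.476 , -0.119 ]), 'joint_vel': array([-0.0008, -0.0006, -0.001 , -0.0005,  0.0006, -0.0003]), 'joint_efforts': array([ -0.0006, -39.3705, -37.0453,  -0.0002,   0.0008,  -0.    ]), 'tool_pos': array([0.1387, 0.6094, 0.4047]), 'tool_rot': array([0.    , 0.1117, 0.9937, 0.    ]), 'contact_force': array([ 0.3857, -0.0992,  0.0975]), 'ft_torque': array([-0.0534, -0.0221,  0.0073]), 'gripper_width': 1.0046480375527047}
```

View pics/side0.png

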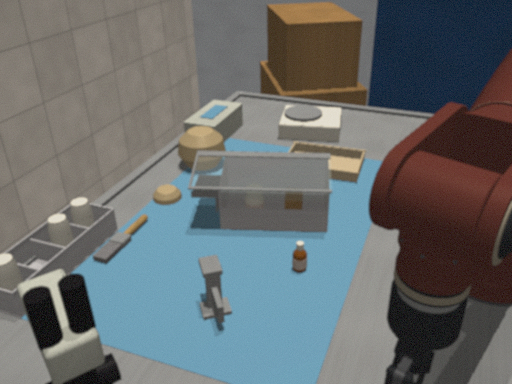

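View pics/top0.png

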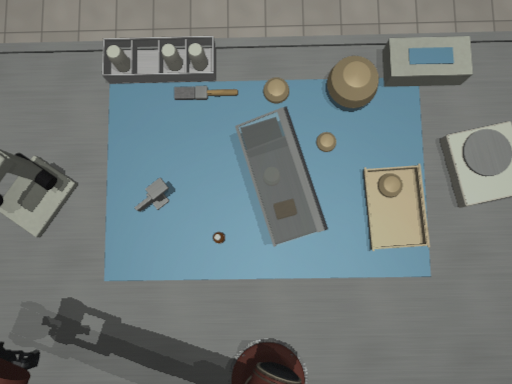

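The side view shows the bin at about (275,195), the prop at (213,290) with its fin towards the camera, and the dropper at (300,258). The top view shows the prop at (152,195), with the fin pointing lower left.

The tool points straight down. With the flap propped at 1.0 its lip sits over the jar, so a vertical tool may not fit underneath. I'll test cheaply how the controller behaves at the edge of its reach.

play_rows:
  increments:
    - {"offset": [0, 41, 0], "twist": 0, "grip": 1}
    - {"offset": [0, 82, 0], "twist": 0, "grip": 1}
    - {"offset": [0, 123, 0], "twist": 0, "grip": 1}
    - {"offset": [0, 164, 0], "twist": 0, "grip": 1}
    - {"offset": [0, 205, 0], "twist": 0, "grip": 1}

```text
time: 1.62
tool_pos: [0.1845, 0.8109, 0.4045]
tool_rot: [-0.0, 0.112, 0.994, -0.0]
contact_force: [0.7, 0.7, 0.2]
gripper_width: 0.997
```

play_rows:
  increments:
    - {"offset": [0, 41, 0], "twist": 0, "grip": 1}
    - {"offset": [0, 82, 0], "twist": 0, "grip": 1}
    - {"offset": [0, 123, 0], "twist": 0, "grip": 1}
    - {"offset": [0, 164, 0], "twist": 0, "grip": 1}
    - {"offset": [0, 205, 0], "twist": 0, "grip": 1}

```text
time: 2.03
tool_pos: [0.2219, 0.9732, 0.4036]
tool_rot: [0.0, 0.112, 0.994, 0.003]
contact_force: [0.1, 2.0, 0.4]
gripper_width: 1.001
```

play_rows:
  increments:
    - {"offset": [0, 41, 0], "twist": 0, "grip": 1}
    - {"offset": [0, 82, 0], "twist": 0, "grip": 1}

```text
time: 2.2
tool_pos: [0.2251, 0.987, 0.3718]
tool_rot: [-0.001, 0.112, 0.994, 0.002]
contact_force: [0.0, -0.1, -7.0]
gripper_width: 1.0
```

play_rows:
  increments:
    - {"offset": [0, 41, -40], "twist": 0, "grip": 1}
    - {"offset": [0, 82, -40], "twist": 0, "grip": 1}
    - {"offset": [0, 123, -40], "twist": 0, "grip": 1}
    - {"offset": [0, 123, -40], "twist": 0, "grip": 1}

```text
time: 2.53
tool_pos: [0.2238, 0.9828, 0.4172]
tool_rot: [0.004, 0.112, 0.993, 0.033]
contact_force: [-0.7, 0.4, 0.5]
gripper_width: 0.998
```

```bash
python3 -c "
from h import *
p,M,s=pose();print(p);print(M);print(s['joint_pos'])"
```

```text
[0.2238 0.9828 0.4172]
[[-0.9751  0.2214  0.0152]
 [ 0.2219  0.973   0.064 ]
 [-0.0007  0.0657 -0.9978]]
[ 1.2728  1.1679  0.055   0.0044  1.853  -0.0729]
```

play_rows:
  increments:
    - {"offset": [0, -41, 0], "twist": 0, "grip": 1}
    - {"offset": [0, -82, 0], "twist": 0, "grip": 1}
    - {"offset": [0, -123, 0], "twist": 0, "grip": 1}
    - {"offset": [0, -164, 0], "twist": 0, "grip": 1}
    - {"offset": [0, -205, 0], "twist": 0, "grip": 1}

```text
time: 2.95
tool_pos: [0.1913, 0.838, 0.4099]
tool_rot: [0.005, 0.112, 0.993, 0.035]
contact_force: [0.8, 0.9, 1.1]
gripper_width: 1.001
```

```bash
python3 -c "
from h import *
p,M,s=pose();print(p);print(M);print(s['joint_pos'])"
```

```text
[0.1913 0.838  0.4099]
[[-0.975   0.2214  0.0169]
 [ 0.222   0.9726  0.0688]
 [-0.0012  0.0708 -0.9975]]
[ 1.2594  0.5872  0.9533  0.005   1.5303 -0.0877]
```

```bash
python3 - <<'E'
from h import *
for P in [(.26,-.92,0),(.26,-.92,.25),(.3,-1.0,.25),(.3,-1.0,.45),(.26,-.92,.6),(.3,-1.1,.3)]: print(P,px("side",P).round(),px("top",P).round())
# bin fit
obs={(-.011,.176):[(.7109,.0085),(.7067,.0082)],(.07,0):[(.563,-.1233),(.5628,-.1194)],(-.075,.176):[(.6952,.0662),(.6882,.0676)],(0,0):[(.5435,-.0547),(.543,-.0566)]}
from scipy.optimize import least_squares
def f(v):
    c,s=np.cos(v[2]),np.sin(v[2]);return np.concatenate([np.array([v[0]+c*a-s*b,v[1]+s*a+c*b])-o for (a,b),L in obs.items() for o in L])
r=least_squares(f,[.54,-.056,-1.29]);print(r.x,r.fun*1000)
im=manip.grab_frame("top");a=cv2.resize(im[150:260,100:260],None,fx=4,fy=4,interpolation=cv2.INTER_CUBIC)
b=manip.grab_frame("side")[235:345,160:330];b=cv2.resize(b,None,fx=4,fy=4,interpolation=cv2.INTER_CUBIC)
cv2.imwrite("pics/prop_t.png",a)
cv2.imwrite("pics/prop_s.png",b)
for c in("top","side"):
    print([(w(c,d["xyz"]).round(4),round(d["p"],2)) for d in manip.tip_of("prop_grip",c)[:1]],[(w(c,d["xyz"]).round(4),round(d["p"],2)) for d in manip.boxes_of("prop_grip",c)[:1]])
E
```

```text
(0.26, -0.92, 0) [415. 117.] [577. 284.]
(0.26, -0.92, 0.25) [424.  55.] [645. 291.]
(0.3, -1.0, 0.25) [416.  49.] [677. 274.]
(0.3, -1.0, 0.45) [423.  -6.] [764. 278.]
(0.26, -0.92, 0.6) [439. -48.] [813. 307.]
(0.3, -1.1, 0.3) [420.  30.] [739. 274.]
[ 0.5435 -0.0545 -1.2798] [-1.9449 -1.9854  2.2551 -1.6854  0.5916  1.7269  0.7916 -2.1731 -4.6059
  1.6242  2.3941  0.2242  0.0093  0.1843  0.5093  2.0843]
[(array([0.5163, 0.3608, 0.0438]), 0.66)] [(array([0.5368, 0.3207, 0.0673]), 0.62)]
[(array([0.5153, 0.3592, 0.0468]), 0.9)] [(array([0.5383, 0.3319, 0.0687]), 0.69)]
```

View pics/prop_t.png

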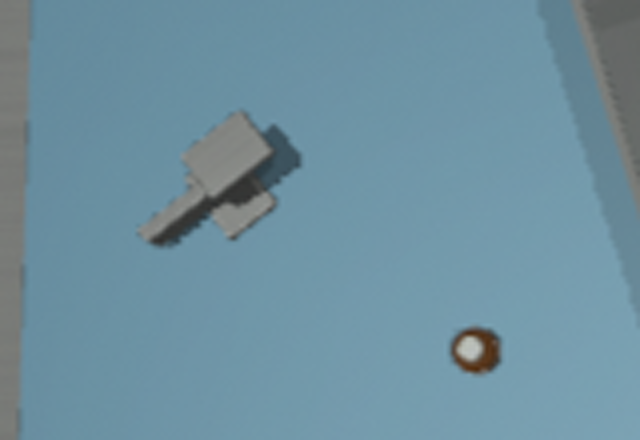

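View pics/prop_s.png

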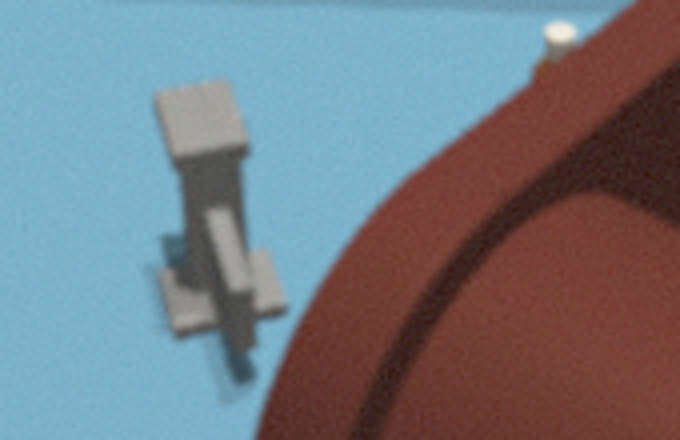

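```bash
cat >> h.py <<'E'
def ray(cam,uv,z):
    c=manip.get_calibration(cam);T=np.array(c["T"]);d=T[:3,:3]@np.array([(uv[0]-c["cx"])/c["fx"],(uv[1]-c["cy"])/c["fy"],1]);o=T[:3,3]
    return o+d*(z-o[2])/d[2]
E
python3 - <<'E'
from h import *
t=[(185,158),(240,112),(273,152),(210,198)]
s=[(157,95),(228,82),(248,150),(178,165)]
for c,P,ox,oy in(("top",t,100,150),("side",s,160,235)):
    Q=np.array([ray(c,(ox+(u-.0)/4,oy+v/4),.105)[:2] for u,v in P]);print(c,Q,Q.mean(0))
    for i in range(4):
        d=Q[(i+1)%4]-Q[i];print(np.linalg.norm(d).round(4),np.degrees(np.arctan2(d[1],d[0])).round(1))
E
```

```text
top [[0.5499 0.3375]
 [0.5826 0.2983]
 [0.5532 0.2742]
 [0.5208 0.3191]] [0.5516 0.3073]
0.051 -50.2
0.038 -140.7
0.0553 125.8
0.0345 32.3
side [[0.5815 0.3035]
 [0.5515 0.2811]
 [0.5181 0.3279]
 [0.5459 0.3502]] [0.5492 0.3157]
0.0375 -143.2
0.0575 125.5
0.0356 38.7
0.0587 -52.6
```

play_rows:
  increments:
    - {"offset": [12, -38, 0], "twist": 0, "grip": 1}
    - {"offset": [24, -76, 0], "twist": 0, "grip": 1}
    - {"offset": [36, -114, 0], "twist": 0, "grip": 1}
    - {"offset": [48, -152, 0], "twist": 0, "grip": 1}
    - {"offset": [60, -190, 0], "twist": 0, "grip": 1}

```text
time: 3.67
tool_pos: [0.0909, 0.6691, 0.3951]
tool_rot: [0.004, 0.112, 0.993, 0.033]
contact_force: [-0.5, 0.9, 0.7]
gripper_width: 1.002
```

play_rows:
  increments:
    - {"offset": [12, -38, 0], "twist": 0, "grip": 1}
    - {"offset": [24, -76, 0], "twist": 0, "grip": 1}
    - {"offset": [36, -114, 0], "twist": 0, "grip": 1}
    - {"offset": [48, -152, 0], "twist": 0, "grip": 1}
    - {"offset": [60, -190, 0], "twist": 0, "grip": 1}

```text
time: 4.08
tool_pos: [-0.0101, 0.4974, 0.3849]
tool_rot: [0.003, 0.112, 0.993, 0.033]
contact_force: [-1.0, -0.1, 1.6]
gripper_width: 1.001
```

play_rows:
  increments:
    - {"offset": [15, -38, 0], "twist": 0, "grip": 1}
    - {"offset": [30, -76, 0], "twist": 0, "grip": 1}
    - {"offset": [45, -114, 0], "twist": 0, "grip": 1}
    - {"offset": [60, -152, 0], "twist": 0, "grip": 1}

```text
time: 4.42
tool_pos: [-0.1027, 0.3622, 0.3768]
tool_rot: [0.002, 0.112, 0.993, 0.033]
contact_force: [0.0, 0.8, 0.9]
gripper_width: 0.996
```

```bash
python3 -c "
from h import *
p,M,s=pose();print(p);print(M);print(s['joint_pos'])"
```

```text
[-0.1027  0.3622  0.3768]
[[-0.9748  0.2228  0.0118]
 [ 0.2231  0.9726  0.0648]
 [ 0.003   0.0658 -0.9978]]
[ 1.6538 -0.6146  2.1985 -0.0172  1.494   0.3088]
```

play_rows:
  increments:
    - {"offset": [-18, -36, 0], "twist": 0, "grip": 1}
    - {"offset": [-36, -72, 0], "twist": 0, "grip": 1}
    - {"offset": [-54, -108, 0], "twist": 0, "grip": 1}

```text
time: 4.67
tool_pos: [-0.0784, 0.2592, 0.3707]
tool_rot: [0.006, 0.11, 0.994, 0.025]
contact_force: [12.0, -44.7, 22.3]
gripper_width: 0.999
```

```bash
python3 -c "
from h import *
p,M,s=pose();print(p);print(M);print(s['joint_pos'])"
```

```text
[-0.0784  0.2592  0.3707]
[[-0.9755  0.2193  0.0166]
 [ 0.2198  0.9743  0.0492]
 [-0.0053  0.0516 -0.9987]]
[ 1.5943 -1.0114  2.4065 -0.0178  1.6977  0.2423]
```

play_rows:
  increments:
    - {"offset": [-10, -20, 0], "twist": 0, "grip": 1}
    - {"offset": [-20, -40, 0], "twist": 0, "grip": 1}

```text
time: 4.83
tool_pos: [-0.0804, 0.2569, 0.368]
tool_rot: [0.01, 0.112, 0.994, 0.015]
contact_force: [-0.2, 0.6, -0.1]
gripper_width: 0.999
```

```bash
python3 -c "
from h import *
p,M,s=pose();print(p);print(M);print(s['joint_pos'],s['contact_force'],s['joint_efforts'])"
```

```text
[-0.0804  0.2569  0.368 ]
[[-0.9746  0.2228  0.0239]
 [ 0.2234  0.9743  0.0275]
 [-0.0172  0.0322 -0.9993]]
[ 1.6052 -1.0081  2.4093 -0.0251  1.7136  0.2555] [-0.2442  0.6357 -0.1393] [ -0.5085  -0.6441 -36.6403  -0.0516  -0.0502  -0.0877]
```

play_rows:
  increments:
    - {"offset": [-18, -36, 0], "twist": 0, "grip": 1}
    - {"offset": [-36, -72, 0], "twist": 0, "grip": 1}
    - {"offset": [-54, -108, 0], "twist": 0, "grip": 1}
    - {"offset": [-72, -144, 0], "twist": 0, "grip": 1}
    - {"offset": [-90, -180, 0], "twist": 0, "grip": 1}

```text
time: 5.25
tool_pos: [-0.0934, 0.2483, 0.3631]
tool_rot: [0.017, 0.112, 0.994, 0.001]
contact_force: [0.3, 0.3, -0.7]
gripper_width: 1.002
```

```bash
python3 -c "
from h import *
p,M,s=pose();print(p);print(M);print(s['joint_pos'],s['contact_force'])"
```

```text
[-0.0934  0.2483  0.3631]
[[-0.9743  0.2227  0.0336]
 [ 0.2227  0.9749 -0.0027]
 [-0.0334  0.0049 -0.9994]]
[ 1.6608 -1.0098  2.4181 -0.0337  1.7389  0.3091] [ 0.3328  0.3352 -0.6888]
```

```bash
cat > kin.py <<'E'
from h import *
from scipy.optimize import least_squares
D=[([1.228,.0527,1.6129,0,1.476,-.119],[.1387,.6094,.4047]),([1.2594,.5872,.9533,.005,1.5303,-.0877],[.1913,.838,.4099]),([1.6538,-.6146,2.1985,-.0172,1.494,.3088],[-.1027,.3622,.3768]),([1.6608,-1.0098,2.4181,-.0337,1.7389,.3091],[-.0934,.2483,.3631]),([1.2728,1.1679,.055,.0044,1.853,-.0729],[.2238,.9828,.4172]),([1.6052,-1.0081,2.4093,-.0251,1.7136,.2555],[-.0804,.2569,.368])]
def rz(a):return R.from_euler('z',a).as_matrix()
def ry(a):return R.from_euler('y',a).as_matrix()
def fk(q,v):
    a,L1,L2,d6,h,o,e=v
    R1=rz(q[0])@ry(q[1]);p=np.array([a*np.cos(q[0]),a*np.sin(q[0]),h])+R1@[0,0,L1]
    R2=R1@ry(q[2]);p=p+R2@[e,o,L2]
    R3=R2@rz(q[3])@ry(q[4]);return p+R3@[0,0,d6],R3@rz(q[5])
V=least_squares(lambda v:np.concatenate([fk(q,v)[0]-p for q,p in D]),[0,.44,.42,.08,.3,.07,0]).x
E
python3 - <<'E'
from kin import *
print(V,[((fk(q,V)[0]-p)*1000).round(1) for q,p in D]);print(fk(D[3][0],V)[1])
q5=.1
for s5 in(.12,2.6):
  for q2 in np.arange(-.9,1.3,.2):
    q3=np.pi-s5-q2
    if .06<q3<2.58:
        p=fk([0,q2,q3,0,s5,0],V)[0];print(s5,q2.round(2),round(q3,2),p)
E
```

```text
[0.0001 0.4264 0.6098 0.1061 0.2379 0.0742 0.0956] [array([ 0.,  0., -0.]), array([-0.1, -0. ,  0. ]), array([-0.,  0.,  0.]), array([ 0.1,  0. , -0.1]), array([0., 0., 0.]), array([-0., -0.,  0.])]
[[-0.2227 -0.9743  0.0336]
 [-0.9749  0.2227 -0.0027]
 [-0.0049 -0.0334 -0.9994]]
0.12 0.5 2.52 [ 0.1826  0.0742 -0.1109]
0.12 0.7 2.32 [ 0.2528  0.0742 -0.1589]
0.12 0.9 2.12 [ 0.3122  0.0742 -0.22  ]
0.12 1.1 1.92 [ 0.3582  0.0742 -0.2916]
2.6 -0.9 1.44 [0.0624 0.0742 0.8701]
2.6 -0.7 1.24 [0.1217 0.0742 0.9312]
2.6 -0.5 1.04 [0.192  0.0742 0.9793]
2.6 -0.3 0.84 [0.2704 0.0742 1.0124]
2.6 -0.1 0.64 [0.3538 0.0742 1.0293]
2.6 0.1 0.44 [0.439  0.0742 1.0293]
2.6 0.3 0.24 [0.5224 0.0742 1.0124]
```

```bash
cat >> kin.py <<'E'
from itertools import product
lo=np.array([-3.01,-1.01,.06,-1.02,.09,-3.14]);hi=np.array([3.01,2.22,2.58,4.17,2.62,3.14])
M0=np.array([[-0.9743,0.2227,0.0336],[0.2227,0.9749,-0.0027],[-0.0334,0.0049,-0.9994]])
F=fk(D[3][0],V)[1].T@M0   # fixed flange rotation
def FK(q):
    p,r=fk(q,V);return p,r@F
def ik(p,M,q0):
    f=lambda q:np.concatenate([(FK(q)[0]-p)*3,(R.from_matrix(FK(q)[1].T@M)).as_rotvec()])
    r=least_squares(f,np.clip(q0,lo+1e-3,hi-1e-3),bounds=(lo,hi));return r.x,np.abs(r.fun).max()
def tool(az_y,alpha,az_t):
    z=np.array([np.sin(alpha)*np.cos(az_t),np.sin(alpha)*np.sin(az_t),-np.cos(alpha)])
    y=np.array([np.cos(az_y),np.sin(az_y),0]);y-=z*(y@z);y/=np.linalg.norm(y);return np.c_[np.cross(y,z),y,z]
B=np.array([.5435,-.0545]);YB=-1.2798
def b2w(x,y,z): return np.array([B[0]+np.cos(YB)*x-np.sin(YB)*y,B[1]+np.sin(YB)*x+np.cos(YB)*y,z])
E
python3 - <<'E'
from kin import *
print(F)
q=np.array([.5,.3,1.6,0,1.2,0])
def rep(n,g,M):
    p=np.array(g)-.155*M[:,2]
    best=min((ik(p,M,s) for s in ([.5,.3,1.6,0,1.2,0],[0,.3,1.6,1,1.2,-1],[0,.3,1.6,-.8,1.2,1],[-.5,.3,1.6,0,1.2,1.5],[-.2,.3,1.6,0.5,1.2,2.5])),key=lambda t:t[1])
    print(n,p.round(3),best[0].round(3),best[1].round(4))
rep("pick",(.505,.373,.045),tool(np.radians(37.5),.03,0))
rep("place",b2w(-.0855,.176,.16),tool(YB+np.pi/2,.03,0))
for fl in(0,np.pi):
  for al in(0,.4,.6,.8):
    M=tool(YB+np.pi/2+fl,al,YB)
    rep(f"jar{fl:.1f},{al}",b2w(-.015,.05,.08),M);rep("jarup",b2w(-.06,.05,.25),M);rep("tray",(.44,-.39,.08),M)
E
```

```text
[[ 0. -1.  0.]
 [ 1. -0. -0.]
 [ 0. -0.  1.]]
pick [0.5   0.373 0.2  ] [ 0.524  0.249  1.759 -0.017  1.107 -0.123] 0.0
place [0.683 0.078 0.315] [ 0.005  0.254  1.543 -0.     1.315 -0.286] 0.0
jar0.0,0 [ 0.587 -0.026  0.235] [-0.17   0.129  1.831  0.     1.182 -0.461] 0.0
jarup [0.574 0.017 0.405] [-0.099 -0.067  1.732  0.     1.477 -0.39 ] 0.0
tray [ 0.44  -0.39   0.235] [-0.852  0.13   1.83  -0.     1.182 -1.143] 0.0
jar0.0,0.4 [0.57  0.032 0.223] [-0.005  0.102  1.9   -0.441  1.061 -0.093] 0.0
jarup [0.557 0.075 0.393] [ 0.074 -0.096  1.794 -0.399  1.37  -0.151] 0.0
tray [ 0.423 -0.332  0.223] [-0.766 -0.033  2.038 -0.269  0.802 -0.902] 0.0
jar0.0,0.6 [0.562 0.058 0.208] [ 0.075  0.128  1.921 -0.683  1.062  0.118] 0.0
jarup [0.549 0.101 0.378] [ 0.156 -0.082  1.823 -0.61   1.354 -0.015] 0.0
tray [ 0.415 -0.306  0.208] [-0.718 -0.077  2.13  -0.533  0.633 -0.647] 0.0
jar0.0,0.8 [0.555 0.081 0.188] [ 0.146  0.179  1.931 -0.917  1.108  0.322] 0.0
jarup [0.542 0.124 0.358] [ 0.228 -0.049  1.849 -0.82   1.367  0.123] 0.0
tray [ 0.408 -0.283  0.188] [-0.669 -0.084  2.206 -0.964  0.525 -0
[... 226 characters left out ...]
2  1.999] 0.0
jar3.1,0.4 [0.57  0.032 0.223] [-0.005  0.102  1.9   -0.441  1.061  3.049] 0.0
jarup [0.557 0.075 0.393] [ 0.074 -0.096  1.794 -0.399  1.37   2.99 ] 0.0
tray [ 0.423 -0.332  0.223] [-0.766 -0.033  2.038 -0.269  0.801  2.24 ] 0.0
jar3.1,0.6 [0.562 0.058 0.208] [ 0.075  0.128  1.921 -0.683  1.062 -3.024] 0.0
jarup [0.549 0.101 0.378] [ 0.156 -0.082  1.823 -0.61   1.354  3.127] 0.0
tray [ 0.415 -0.306  0.208] [-0.718 -0.077  2.13  -0.533  0.633  2.494] 0.0
jar3.1,0.8 [0.555 0.081 0.188] [ 0.146  0.179  1.931 -0.917  1.108 -2.82 ] 0.0
jarup [0.542 0.124 0.358] [ 0.228 -0.049  1.849 -0.82   1.367 -3.018] 0.0
tray [ 0.408 -0.283  0.188] [-0.669 -0.084  2.206 -0.964  0.525  2.92 ] 0.0
```

```bash
cat > mv.py <<'E'
from kin import *
def plan(legs,step=40,tw=.12,nmax=5):
    """legs: list of (tcp target, twist about tool z). prints calls: per-row increments (cumulative final), rows"""
    p,M,s=pose()
    for tgt,tws in legs:
        d=np.array(tgt)-p;n=max(1,int(np.ceil(max(np.linalg.norm(d)*1000/step,abs(tws)/tw))))
        k=0
        while k<n:
            m=min(nmax,n-k);o=M.T@d*1000*m/n;t=tws*m/n
            print(f"rows {m}: total {o.round(1)} tw {t:.3f}  per-row {(o/m).round(1)} {t/m:.3f} -> {(p+M@o/1000).round(3)}")
            p=p+M@o/1000;M=M@rz(t);k+=m
E
python3 - <<'E'
from mv import *
plan([((.15,.45,.35),.6),((.5,.373,.30),.09),((.5,.373,.2),0)])
E
```

```text
rows 5: total [-119.8  156.7   12.9] tw 0.375  per-row [-24.   31.3   2.6] 0.075 -> [0.059 0.374 0.355]
rows 3: total [-32.5 113.8   7.8] tw 0.225  per-row [-10.8  37.9   2.6] 0.075 -> [0.15 0.45 0.35]
rows 5: total [-146.4  101.7   31. ] tw 0.045  per-row [-29.3  20.3   6.2] 0.009 -> [0.325 0.412 0.325]
rows 5: total [-141.6  108.2   31. ] tw 0.045  per-row [-28.3  21.6   6.2] 0.009 -> [0.5   0.373 0.3  ]
rows 3: total [ 2.3 -2.5 99.9] tw 0.000  per-row [ 0.8 -0.8 33.3] 0.000 -> [0.5   0.373 0.2  ]
```

play_rows:
  increments:
    - {"offset": [-24, 31, 2.6], "twist": 0.075, "grip": 1}
    - {"offset": [-48, 63, 5], "twist": 0.15, "grip": 1}
    - {"offset": [-72, 94, 8], "twist": 0.225, "grip": 1}
    - {"offset": [-96, 125, 10], "twist": 0.3, "grip": 1}
    - {"offset": [-120, 157, 13], "twist": 0.375, "grip": 1}

```text
time: 5.67
tool_pos: [0.0608, 0.3755, 0.3541]
tool_rot: [0.017, 0.297, 0.955, 0.004]
contact_force: [-0.0, 0.0, 1.2]
gripper_width: 1.002
```

play_rows:
  increments:
    - {"offset": [-11, 38, 2.6], "twist": 0.075, "grip": 1}
    - {"offset": [-22, 76, 5], "twist": 0.15, "grip": 1}
    - {"offset": [-32, 114, 8], "twist": 0.225, "grip": 1}

```text
time: 5.92
tool_pos: [0.152, 0.4518, 0.3484]
tool_rot: [0.016, 0.403, 0.915, 0.005]
contact_force: [-0.9, -0.3, 1.1]
gripper_width: 1.0
```

play_rows:
  increments:
    - {"offset": [-29, 20, 6], "twist": 0.009, "grip": 1}
    - {"offset": [-58, 41, 12], "twist": 0.018, "grip": 1}
    - {"offset": [-88, 61, 19], "twist": 0.027, "grip": 1}
    - {"offset": [-117, 81, 25], "twist": 0.036, "grip": 1}
    - {"offset": [-146, 102, 31], "twist": 0.045, "grip": 1}

```text
time: 6.33
tool_pos: [0.3266, 0.4121, 0.3234]
tool_rot: [0.016, 0.421, 0.907, 0.005]
contact_force: [0.5, 0.4, -0.7]
gripper_width: 1.001
```

play_rows:
  increments:
    - {"offset": [-28, 22, 6], "twist": 0.009, "grip": 1}
    - {"offset": [-57, 43, 12], "twist": 0.018, "grip": 1}
    - {"offset": [-85, 65, 19], "twist": 0.027, "grip": 1}
    - {"offset": [-113, 86, 25], "twist": 0.036, "grip": 1}
    - {"offset": [-142, 108, 31], "twist": 0.045, "grip": 1}

```text
time: 6.75
tool_pos: [0.5017, 0.3733, 0.2983]
tool_rot: [0.016, 0.442, 0.897, 0.006]
contact_force: [0.1, 0.4, -0.1]
gripper_width: 1.0
```

```bash
python3 - <<'E'
from mv import *
p,M,s=pose();print(p,M,np.degrees(np.arctan2(M[1,1],M[0,1])))
G=np.array([.515,.3605,.045]);a=np.radians(-52.5);g=G-.016*np.array([np.cos(a),np.sin(a),0])
t=g-.155*M[:,2];print(t)
tw=np.arctan2(M[1,1],M[0,1])-np.radians(37.5)
plan([(t+[0,0,.005],tw)],step=30)
E
```

```text
[0.5017 0.3733 0.2983] [[-0.6093  0.7922  0.0335]
 [ 0.7926  0.6098 -0.004 ]
 [-0.0236  0.0241 -0.9994]] 37.58452481124988
[0.5001 0.3738 0.1999]
rows 4: total [ 3.6 -3.2 93.3] tw 0.001  per-row [ 0.9 -0.8 23.3] 0.000 -> [0.5   0.374 0.205]
```

play_rows:
  increments:
    - {"offset": [1, -1, 25], "twist": 0, "grip": 1}
    - {"offset": [2, -2, 50], "twist": 0, "grip": 1}
    - {"offset": [3, -3, 75], "twist": 0, "grip": 1}
    - {"offset": [4, -3, 95], "twist": 0, "grip": 1}
    - {"offset": [4, -3, 97], "twist": 0, "grip": 0.3}

```text
time: 7.17
tool_pos: [0.4967, 0.3737, 0.1964]
tool_rot: [0.014, 0.442, 0.897, 0.002]
contact_force: [-0.9, -0.6, -0.4]
gripper_width: 0.884
```

play_rows:
  increments:
    - {"offset": [0, 0, 0], "twist": 0, "grip": 0}
    - {"offset": [0, 0, 0], "twist": 0, "grip": 0}
    - {"offset": [0, 0, 0], "twist": 0, "grip": 0}
    - {"offset": [0, 0, 0], "twist": 0, "grip": 0}
    - {"offset": [0, 0, 0], "twist": 0, "grip": 0}

```text
time: 7.58
tool_pos: [0.4993, 0.3748, 0.2036]
tool_rot: [0.017, 0.442, 0.897, 0.007]
contact_force: [1.1, 1.9, 4.6]
gripper_width: 0.143
```

play_rows:
  increments:
    - {"offset": [0, 0, 0], "twist": 0, "grip": 0}
    - {"offset": [0, 0, 0], "twist": 0, "grip": 0}
    - {"offset": [0, 0, 0], "twist": 0, "grip": 0}

```text
time: 7.83
tool_pos: [0.4992, 0.3748, 0.2038]
tool_rot: [0.017, 0.442, 0.897, 0.006]
contact_force: [-2.4, 0.6, 6.3]
gripper_width: 0.133
```

```bash
cat >> mv.py <<'E'
def tp(tipx,b,z,y=.176):
    g=b2w(tipx-.1073,y,0); t=g-.155*z; t[2]=.2038+b; return t
E
python3 - <<'E'
from mv import *
p,M,s=pose();z=M[:,2]
for v in((-.095,.006),(-.045,.006),(-.045,.118)):print(v,tp(*v,z))
plan([(p+[0,0,.12],0),(tp(-.095,.12,z),.365)])
E
```

```text
(-0.095, 0.006) [0.6486 0.1903 0.2098]
(-0.045, 0.006) [0.6629 0.1424 0.2098]
(-0.045, 0.118) [0.6629 0.1424 0.3218]
rows 3: total [  -2.9    3.1 -119.9] tw 0.000  per-row [ -1.   1. -40.] 0.000 -> [0.499 0.375 0.324]
rows 5: total [-197.8    4.8    4.8] tw 0.304  per-row [-39.6   1.    1. ] 0.061 -> [0.624 0.221 0.324]
rows 1: total [-37.5  12.8   1. ] tw 0.061  per-row [-37.5  12.8   1. ] 0.061 -> [0.649 0.19  0.324]
```

Lift gently, then swing over at reduced speed.

play_rows:
  increments:
    - {"offset": [0, 0, -15], "twist": 0, "grip": 0}
    - {"offset": [-1, 1, -40], "twist": 0, "grip": 0}
    - {"offset": [-2, 2, -70], "twist": 0, "grip": 0}
    - {"offset": [-2, 3, -100], "twist": 0, "grip": 0}
    - {"offset": [-3, 3, -120], "twist": 0, "grip": 0}

```text
time: 8.25
tool_pos: [0.499, 0.3746, 0.3255]
tool_rot: [0.017, 0.441, 0.897, 0.007]
contact_force: [1.0, 0.5, -2.2]
gripper_width: 0.129
```

play_rows:
  increments:
    - {"offset": [-15, 0, 0], "twist": 0.05, "grip": 0}
    - {"offset": [-45, 1, 1], "twist": 0.1, "grip": 0}
    - {"offset": [-75, 2, 2], "twist": 0.17, "grip": 0}
    - {"offset": [-105, 3, 3], "twist": 0.24, "grip": 0}
    - {"offset": [-130, 3, 3], "twist": 0.304, "grip": 0}

```text
time: 8.67
tool_pos: [0.5811, 0.2716, 0.3221]
tool_rot: [0.015, 0.574, 0.819, 0.008]
contact_force: [0.0, -0.2, -3.0]
gripper_width: 0.134
```

```bash
python3 - <<'E'
from mv import *
p,M,s=pose();z=M[:,2];print(p,M,s['contact_force'],s['gripper_width'])
tw=np.arctan2(M[1,1],M[0,1])-(YB+np.pi/2);print(tw)
plan([(tp(-.115,.12,z),tw)],step=30)
E
```

```text
[0.5811 0.2716 0.3221] [[-0.341   0.9395  0.0332]
 [ 0.9399  0.3414 -0.0043]
 [-0.0154  0.0298 -0.9994]] [ 0.0098 -0.1513 -2.9835] 0.1340892433491074
0.057533128924107224
rows 3: total [-79.5  37.2   0.6] tw 0.058  per-row [-26.5  12.4   0.2] 0.019 -> [0.643 0.21  0.324]
```

play_rows:
  increments:
    - {"offset": [-20, 9, 0], "twist": 0.02, "grip": 0}
    - {"offset": [-45, 20, 0], "twist": 0.04, "grip": 0}
    - {"offset": [-70, 32, 0], "twist": 0.058, "grip": 0}
    - {"offset": [-79, 37, 0], "twist": 0.058, "grip": 0}

```text
time: 9.0
tool_pos: [0.6441, 0.2091, 0.3247]
tool_rot: [0.015, 0.597, 0.802, 0.008]
contact_force: [0.0, 0.9, -2.9]
gripper_width: 0.132
```

```bash
python3 - <<'E'
from mv import *
p,M,s=pose();z=M[:,2];print(p,M[:,1],s['contact_force'],s['gripper_width'])
a=manip.grab_frame("top");b=manip.grab_frame("side")
for c in("top","side"):
  for n in("prop_grip","ledge","flap_lip","bin"):
    print(c,n,[(w(c,d["xyz"]).round(4),round(d["p"],2)) for d in manip.tip_of(n,c)[:1]])
print("pred grip",p+.155*z+.0173*np.array([np.cos(YB),np.sin(YB),0])-[0,0,.004])
a=cv2.resize(a[80:260,150:350],None,fx=2.5,fy=2.5);b=cv2.resize(b[120:260,130:350],None,fx=2.5,fy=2.5)
h=max(a.shape[0],b.shape[0]);w_=max(a.shape[1],b.shape[1])
f=lambda i:cv2.copyMakeBorder(i,0,0,0,max(0,500-i.shape[1]),cv2.BORDER_CONSTANT)
cv2.imwrite("pics/hold.png",cv2.resize(np.hstack([cv2.copyMakeBorder(a,0,h-a.shape[0],0,0,cv2.BORDER_CONSTANT),cv2.copyMakeBorder(b,0,h-b.shape[0],0,0,cv2.BORDER_CONSTANT)]),None,fx=.76,fy=.76))
E
```

```text
[0.6441 0.2091 0.3247] [0.9574 0.287  0.0317] [ 0.0491  0.9366 -2.9137] 0.13179361687193716
top prop_grip [(array([0.655 , 0.1922, 0.163 ]), 0.8)]
top ledge [(array([0.7089, 0.0068, 0.0987]), 0.71)]
top flap_lip [(array([0.6903, 0.0712, 0.1177]), 0.96)]
top bin [(array([ 0.5458, -0.055 , -0.0027]), 0.86)]
side prop_grip [(array([0.6543, 0.1869, 0.1641]), 0.76)]
side ledge [(array([0.7099, 0.0098, 0.0994]), 0.98)]
side flap_lip [(array([0.6944, 0.0691, 0.1186]), 0.8)]
side bin [(array([ 0.5412, -0.0543,  0.0017]), 0.96)]
pred grip [0.6544 0.1917 0.1658]
```

View pics/hold.png

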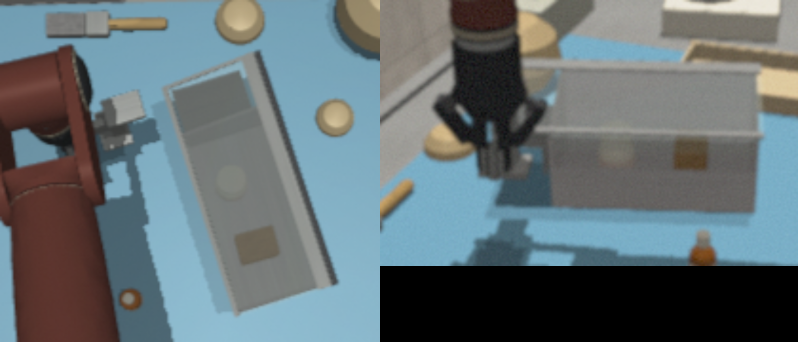

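```bash
python3 - <<'E'
from mv import *
p,M,s=pose();z=M[:,2]
plan([(tp(-.095,.005,z),0),(tp(-.045,.005,z),0),(tp(-.045,.06,z),0)],step=25)
E
```

```text
rows 5: total [-21.6  -3.4 115.8] tw 0.000  per-row [-4.3 -0.7 23.2] 0.000 -> [0.649 0.19  0.209]
rows 3: total [-50.   -0.2   0.7] tw 0.000  per-row [-16.7  -0.1   0.2] 0.000 -> [0.663 0.143 0.209]
rows 3: total [ -0.7   1.7 -55. ] tw 0.000  per-row [ -0.2   0.6 -18.3] 0.000 -> [0.663 0.143 0.264]
```

play_rows:
  increments:
    - {"offset": [-4, -1, 23], "twist": 0, "grip": 0}
    - {"offset": [-9, -1, 46], "twist": 0, "grip": 0}
    - {"offset": [-13, -2, 70], "twist": 0, "grip": 0}
    - {"offset": [-17, -3, 95], "twist": 0, "grip": 0}
    - {"offset": [-21, -3, 114], "twist": 0, "grip": 0}

```text
time: 9.92
tool_pos: [0.6487, 0.1905, 0.2083]
tool_rot: [0.014, 0.596, 0.803, 0.008]
contact_force: [-1.2, -0.8, -3.4]
gripper_width: 0.133
```

play_rows:
  increments:
    - {"offset": [-10, 0, 0], "twist": 0, "grip": 0}
    - {"offset": [-25, 0, 0], "twist": 0, "grip": 0}
    - {"offset": [-40, 0, 0], "twist": 0, "grip": 0}
    - {"offset": [-50, 0, 0], "twist": 0, "grip": 0}
    - {"offset": [-50, 0, 0], "twist": 0, "grip": 0}

```text
time: 10.33
tool_pos: [0.66, 0.1513, 0.2066]
tool_rot: [0.002, 0.595, 0.803, 0.016]
contact_force: [-2.6, 47.7, -22.5]
gripper_width: 0.131
```

play_rows:
  increments:
    - {"offset": [0, 0, -12], "twist": 0, "grip": 0}
    - {"offset": [0, 1, -24], "twist": 0, "grip": 0}
    - {"offset": [0, 1, -36], "twist": 0, "grip": 0}
    - {"offset": [-1, 1, -46], "twist": 0, "grip": 0}
    - {"offset": [-1, 1, -55], "twist": 0, "grip": 0}

```text
time: 10.75
tool_pos: [0.6622, 0.1442, 0.2663]
tool_rot: [0.013, 0.595, 0.804, 0.008]
contact_force: [0.4, -1.3, -3.9]
gripper_width: 0.127
```

```bash
python3 - <<'E'
from mv import *
p,M,s=pose();z=M[:,2];print(p,s['contact_force'],s['ft_torque'])
for c in("top","side"):
  manip.grab_frame(c)
  for n in("prop_grip","flap_lip"):
    print(c,n,[(w(c,d["xyz"]).round(4),round(d["p"],2)) for d in manip.tip_of(n,c)[:1]])
print("pred grip",p+.155*z+.0173*np.array([np.cos(YB),np.sin(YB),0])-[0,0,.004])
plan([(tp(-.045,.119,z),0),(tp(.017,.119,z),0)],step=15)
E
```

```text
[0.6622 0.1442 0.2663] [ 0.3892 -1.2924 -3.8768] [ 0.1574  0.0531 -0.0053]
top prop_grip []
top flap_lip [(array([0.6865, 0.0728, 0.1429]), 0.85)]
side prop_grip [(array([0.668 , 0.1406, 0.1033]), 0.82)]
side flap_lip [(array([0.6929, 0.0726, 0.1484]), 0.68)]
pred grip [0.672  0.1273 0.1073]
rows 4: total [  0.4   1.9 -56.1] tw 0.000  per-row [  0.1   0.5 -14. ] 0.000 -> [0.664 0.142 0.323]
rows 5: total [-62.   -0.1   0.9] tw 0.000  per-row [-12.4  -0.    0.2] 0.000 -> [0.681 0.083 0.323]
```

```bash
python3 - <<'E'
from mv import *
b=manip.grab_frame("side");b=cv2.resize(b[130:240,150:290],None,fx=5,fy=5,interpolation=cv2.INTER_CUBIC);cv2.imwrite("pics/in1.png",b)
E
```

```text
(no output)
```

View pics/in1.png

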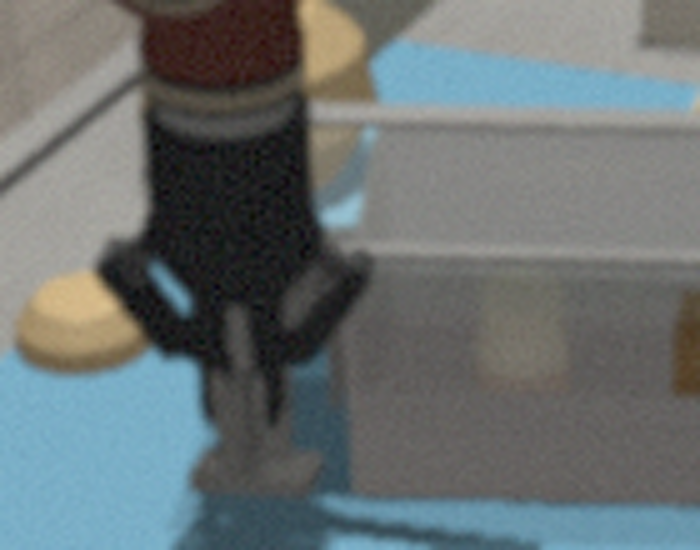

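```bash
python3 - <<'E'
from mv import *
p,M,s=pose();z=M[:,2]
g=p+.155*z
def P(x,y,zz,slip=0,pit=0):
    # prop coords relative grip -> relative g, pitch about jaw axis (head down +)
    r=np.array([x+.0173-slip,zz-.004]);c,s_=np.cos(pit),np.sin(pit)
    r=np.array([c*r[0]+s_*r[1],-s_*r[0]+c*r[1]])
    q=b2w(r[0],y,0)-np.array([*B,0]);return g+[q[0],q[1],r[1]]
for slip,pit in((0,0),(.012,0),(.012,.15),(0,.15),(.012,-.15),(.006,.3)):
    print(slip,pit,[(((px("side",P(*k,slip,pit))-[150,130])*5).round()) for k in((.015,-.03,-.045),(.015,.03,-.045),(.015,-.03,-.035),(.015,.03,-.035),(-.027,0,.021),(.035,0,.021),(-.027,0,-.021))], P(.09,0,.06,slip,pit).round(3))
# lip line at various flap angles
for th in(0,.1,.2,.3,.4): 
    f=th-.245; print(th,[((px("side",b2w(.07-.15*np.cos(f),y,.155+.15*np.sin(f)))-[150,130])*5).round() for y in(.215,.1,0)])
E
```

```text
0 0 [array([318., 446.]), array([199., 442.]), array([317., 429.]), array([198., 426.]), array([232., 376.]), array([256., 310.]), array([239., 451.])] [0.7   0.038 0.167]
0.012 0 [array([314., 459.]), array([194., 456.]), array([313., 442.]), array([193., 439.]), array([227., 390.]), array([252., 322.]), array([234., 464.])] [0.696 0.049 0.167]
0.012 0.15 [array([312., 472.]), array([192., 468.]), array([311., 454.]), array([191., 450.]), array([228., 381.]), array([253., 331.]), array([232., 462.])] [0.698 0.042 0.153]
0 0.15 [array([316., 462.]), array([197., 458.]), array([316., 443.]), array([196., 440.]), array([233., 371.]), array([258., 322.]), array([237., 452.])] [0.702 0.031 0.151]
0.012 -0.15 [array([316., 445.]), array([197., 442.]), array([314., 430.]), array([194., 427.]), array([227., 398.]), array([250., 315.]), array([236., 465.])] [0.694 0.058 0.181]
0.006 0.3 [array([312., 480.]), array([191., 476.]), array([312., 460.]), array([191., 457.]), array([232., 369.]), array([257., 338.]), array([233., 455.])] [0.702 0.032 0.135]
0 [array([189., 302.]), array([416., 308.]), array([615., 313.])]
0.1 [array([186., 279.]), array([414., 285.]), array([615., 290.])]
0.2 [array([182., 255.]), array([412., 260.]), array([614., 266.])]
0.3 [array([180., 228.]), array([411., 234.]), array([614., 239.])]
0.4 [array([178., 200.]), array([410., 205.]), array([614., 210.])]
```

Image: the prop's foot shows at crop (190–310, 490), lower than predicted, and the lip line is at row ~258, so the flap is open about 0.2. The head met the kerb on the way in and the prop pitched in the grip. I'll back out, set it flat on the table and regrip, then go in higher.

play_rows:
  increments:
    - {"offset": [15, 0, 0], "twist": 0, "grip": 0}
    - {"offset": [40, 0, 0], "twist": 0, "grip": 0}
    - {"offset": [70, 0, 0], "twist": 0, "grip": 0}
    - {"offset": [100, 0, 0], "twist": 0, "grip": 0}
    - {"offset": [115, 0, 0], "twist": 0, "grip": 0}

```text
time: 11.52
tool_pos: [0.629, 0.2548, 0.2644]
tool_rot: [0.014, 0.595, 0.803, 0.009]
contact_force: [-0.1, 0.4, -3.5]
gripper_width: 0.128
```

play_rows:
  increments:
    - {"offset": [0, 0, 15], "twist": 0, "grip": 0}
    - {"offset": [0, 0, 30], "twist": 0, "grip": 0}
    - {"offset": [0, 0, 38], "twist": 0, "grip": 0}
    - {"offset": [0, 0, 44], "twist": 0, "grip": 0}
    - {"offset": [0, 0, 48], "twist": 0, "grip": 0}

```text
time: 11.93
tool_pos: [0.6334, 0.2527, 0.2218]
tool_rot: [0.014, 0.597, 0.802, 0.01]
contact_force: [-10.4, 9.0, 31.6]
gripper_width: 0.131
```

play_rows:
  increments:
    - {"offset": [0, 0, 4], "twist": 0, "grip": 0}
    - {"offset": [0, 0, 8], "twist": 0, "grip": 0}
    - {"offset": [0, 0, 11], "twist": 0, "grip": 0}
    - {"offset": [0, 0, 11], "twist": 0, "grip": 0}

```text
time: 12.27
tool_pos: [0.6357, 0.2538, 0.2139]
tool_rot: [0.017, 0.596, 0.802, 0.015]
contact_force: [-3.3, 10.1, 22.4]
gripper_width: 0.133
```

```bash
python3 - <<'E'
from mv import *
p,M,s=pose();z=M[:,2];print(p,M[:,1],s['contact_force'],s['ft_torque'])
for c in("top","side"):
  manip.grab_frame(c)
  for n in("prop_grip","flap_lip"):
    print(c,n,[(w(c,d["xyz"]).round(4),round(d["p"],2)) for d in manip.tip_of(n,c)[:1]])
print("g",p+.155*z)
b=manip.grab_frame("side");b=cv2.resize(b[150:270,150:290],None,fx=5,fy=5,interpolation=cv2.INTER_CUBIC);cv2.imwrite("pics/in2.png",b)
E
```

```text
[0.6357 0.2538 0.2139] [0.9565 0.2882 0.0444] [-3.2635 10.1241 22.4367] [ 0.8357  0.8832 -0.1562]
top prop_grip [(array([0.6411, 0.2563, 0.048 ]), 0.79)]
top flap_lip [(array([0.691 , 0.0689, 0.1161]), 0.93)]
side prop_grip [(array([0.6407, 0.2535, 0.0506]), 0.68)]
side flap_lip [(array([0.6941, 0.0697, 0.1175]), 0.88)]
g [0.6428 0.2543 0.0591]
```

View pics/in2.png

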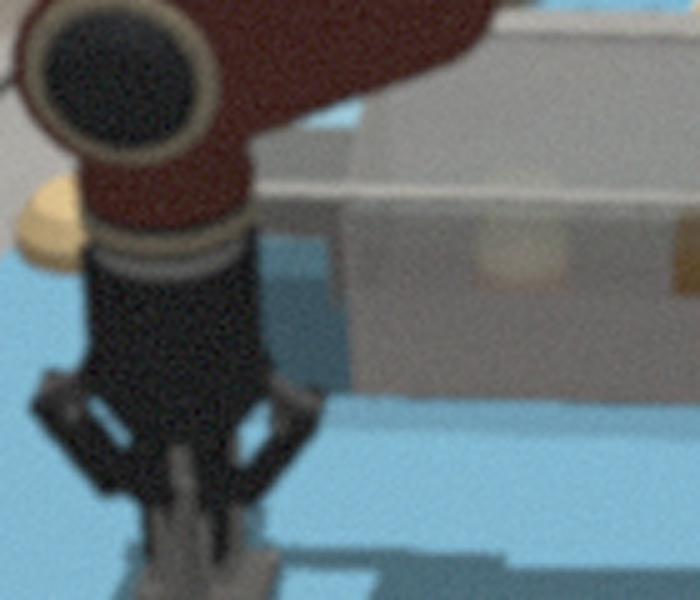

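play_rows:
  increments:
    - {"offset": [0, 0, 0], "twist": 0, "grip": 0.6}
    - {"offset": [0, 0, 0], "twist": 0, "grip": 0.6}
    - {"offset": [0, 0, 0], "twist": 0, "grip": 0.6}
    - {"offset": [0, 0, 0], "twist": 0, "grip": 0.6}

```text
time: 12.95
tool_pos: [0.632, 0.2508, 0.2043]
tool_rot: [0.014, 0.596, 0.803, 0.007]
contact_force: [0.3, -0.2, 1.0]
gripper_width: 0.596
```

```bash
python3 - <<'E'
from mv import *
p,M,s=pose();z=M[:,2];print(p,M,s['contact_force'],s['gripper_width'])
for k in range(2):
 for c in("top","side"):
  manip.grab_frame(c)
  for n in("prop_grip",):
    print(c,n,[(w(c,d["xyz"]).round(4),round(d["p"],2)) for d in manip.tip_of(n,c)[:1]],[(w(c,d["xyz"]).round(4),round(d["p"],2)) for d in manip.boxes_of(n,c)[:1]])
print("g",p+.155*z)
E
```

```text
[0.632  0.2508 0.2043] [[-0.2886  0.9569  0.0316]
 [ 0.9574  0.2889 -0.0051]
 [-0.014   0.0288 -0.9995]] [ 0.2602 -0.2062  0.9715] 0.5955730556634562
top prop_grip [(array([0.6409, 0.2603, 0.0449]), 0.64)] [(array([0.6519, 0.2053, 0.1063]), 0.76)]
side prop_grip [(array([0.6408, 0.2597, 0.044 ]), 0.86)] [(array([0.6391, 0.2372, 0.0442]), 0.81)]
top prop_grip [] []
side prop_grip [(array([0.6407, 0.2585, 0.0468]), 0.73)] [(array([0.4121, 0.1519, 0.0377]), 0.71)]
g [0.6369 0.25   0.0494]
```

play_rows:
  increments:
    - {"offset": [8, 2, 0], "twist": 0, "grip": 0.6}
    - {"offset": [16, 5, 0], "twist": 0, "grip": 0.6}
    - {"offset": [23, 7, 0], "twist": 0, "grip": 0.6}
    - {"offset": [23, 7, 0], "twist": 0, "grip": 0.3}
    - {"offset": [23, 7, 0], "twist": 0, "grip": 0}

```text
time: 13.97
tool_pos: [0.6321, 0.2768, 0.2057]
tool_rot: [0.015, 0.595, 0.803, 0.008]
contact_force: [0.1, -0.4, 0.0]
gripper_width: 0.327
```

play_rows:
  increments:
    - {"offset": [0, 0, 0], "twist": 0, "grip": 0}
    - {"offset": [0, 0, 0], "twist": 0, "grip": 0}
    - {"offset": [0, 0, 0], "twist": 0, "grip": 0}
    - {"offset": [0, 0, 0], "twist": 0, "grip": 0}
    - {"offset": [0, 0, 0], "twist": 0, "grip": 0}

```text
time: 14.38
tool_pos: [0.6322, 0.2759, 0.206]
tool_rot: [0.015, 0.596, 0.803, 0.009]
contact_force: [-1.0, 1.5, 3.2]
gripper_width: 0.131
```

```bash
python3 - <<'E'
from mv import *
p,M,s=pose();z=M[:,2];print(p,s['contact_force'],s['gripper_width'])
for k in range(3):
 for c in("top","side"):
  manip.grab_frame(c)
  for n in("prop_grip",):
    print(c,n,[(w(c,d["xyz"]).round(4),round(d["p"],2)) for d in manip.tip_of(n,c)[:1]])
print("g",p+.155*z)
b=manip.grab_frame("top");cv2.imwrite("pics/t3.png",cv2.resize(b[110:230,170:290],None,fx=5,fy=5,interpolation=cv2.INTER_CUBIC))
E
```

```text
[0.6322 0.2759 0.206 ] [-1.0229  1.4588  3.236 ] 0.131152041285021
top prop_grip [(array([0.6441, 0.2582, 0.048 ]), 0.84)]
side prop_grip [(array([0.6402, 0.2558, 0.0493]), 0.74)]
top prop_grip [(array([0.6388, 0.2605, 0.0447]), 0.76)]
side prop_grip [(array([0.6386, 0.2608, 0.0452]), 0.7)]
top prop_grip [(array([0.6409, 0.2586, 0.0457]), 0.97)]
side prop_grip [(array([0.6389, 0.2582, 0.0477]), 0.88)]
g [0.6374 0.2753 0.0511]
```

View pics/t3.png

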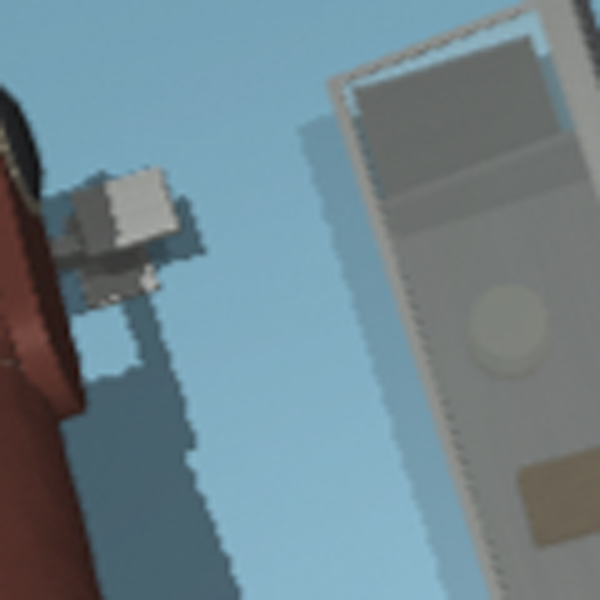

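```bash
cat >> mv.py <<'E'
def w2b(p):
    d=np.array(p[:2])-B;c,s=np.cos(YB),np.sin(YB);return np.array([c*d[0]+s*d[1],-s*d[0]+c*d[1]])
E
python3 - <<'E'
from mv import *
p,M,s=pose();z=M[:,2]
t=ray("top",(170+171/5,110+198/5),.105);print("tip",t,w2b(t),"g",w2b((p+.155*z)),"grip", w2b((.6403,.2587)))
# flap lip corner (335,85): top surface z~.125
for uv in((335,85),(500,600)): q=ray("top",(170+uv[0]/5,110+uv[1]/5),.122);print(w2b(q))
E
```

```text
tip [0.6634 0.171  0.105 ] [-0.1817  0.1795] g [-0.289   0.1846] grip [-0.2723  0.1826]
[-0.0719  0.2097]
[-0.0715 -0.0995]
```

play_rows:
  increments:
    - {"offset": [0, 0, -4], "twist": 0, "grip": 0}
    - {"offset": [-20, -1, -4], "twist": 0, "grip": 0}
    - {"offset": [-45, -3, -4], "twist": 0, "grip": 0}
    - {"offset": [-70, -5, -4], "twist": 0, "grip": 0}
    - {"offset": [-90, -5, -4], "twist": 0, "grip": 0}

```text
time: 15.45
tool_pos: [0.653, 0.1865, 0.209]
tool_rot: [0.015, 0.596, 0.803, 0.007]
contact_force: [0.0, -0.1, -3.6]
gripper_width: 0.132
```

play_rows:
  increments:
    - {"offset": [-8, 0, 0], "twist": 0, "grip": 0}
    - {"offset": [-15, 0, 0], "twist": 0, "grip": 0}
    - {"offset": [-21, 0, 0], "twist": 0, "grip": 0}
    - {"offset": [-24, 0, 0], "twist": 0, "grip": 0}
    - {"offset": [-24, 0, 0], "twist": 0, "grip": 0}

```text
time: 15.87
tool_pos: [0.6603, 0.1654, 0.2108]
tool_rot: [0.015, 0.596, 0.803, 0.008]
contact_force: [0.3, 0.1, -2.1]
gripper_width: 0.133
```

```bash
python3 - <<'E'
from mv import *
p,M,s=pose();z=M[:,2];print(p,s['contact_force'],"tip",w2b(p+.155*z)+[.107,0],"b",p[2]-.206)
E
```

```text
[0.6603 0.1654 0.2108] [ 0.3095  0.0712 -2.1122] tip [-0.068   0.1798] b 0.0047765557023069505
```

Raise the lip edge and check that the flap follows.

play_rows:
  increments:
    - {"offset": [0, 0, -6], "twist": 0, "grip": 0}
    - {"offset": [0, 0, -14], "twist": 0, "grip": 0}
    - {"offset": [0, 0, -22], "twist": 0, "grip": 0}
    - {"offset": [0, 0, -28], "twist": 0, "grip": 0}
    - {"offset": [0, 0, -30], "twist": 0, "grip": 0}

```text
time: 16.28
tool_pos: [0.6598, 0.166, 0.2435]
tool_rot: [0.016, 0.596, 0.803, 0.01]
contact_force: [0.3, -0.1, -3.0]
gripper_width: 0.133
```

```bash
python3 - <<'E'
from mv import *
p,M,s=pose();z=M[:,2];print(p,s['contact_force'],"tip",w2b(p+.155*z)+[.107,0],"b",p[2]-.206)
for c in("top","side"):
  manip.grab_frame(c)
  for n in("prop_grip","flap_lip"):
    print(c,n,[(w(c,d["xyz"]).round(4),w2b(w(c,d["xyz"])).round(4),round(d["p"],2)) for d in manip.tip_of(n,c)[:1]])
g=p+.155*z;print("pred",w2b(g)+[.0167,0],g[2]-.006)
E
```

```text
[0.6598 0.166  0.2435] [ 0.3188 -0.0906 -3.0332] tip [-0.0687  0.18  ] b 0.03748474870135479
top prop_grip [(array([0.6691, 0.1515, 0.0847]), array([-0.1613,  0.1794]), 0.67)]
top flap_lip [(array([0.6878, 0.0719, 0.1448]), array([-0.0796,  0.1745]), 0.86)]
side prop_grip [(array([0.6681, 0.1494, 0.0815]), array([-0.1596,  0.1778]), 0.86)]
side flap_lip [(array([0.6927, 0.0712, 0.1459]), array([-0.0776,  0.179 ]), 0.81)]
pred [-0.159  0.18 ] 0.0825919899964623
```

play_rows:
  increments:
    - {"offset": [-8, 0, 0], "twist": 0, "grip": 0}
    - {"offset": [-16, 0, 0], "twist": 0, "grip": 0}
    - {"offset": [-24, 0, 0], "twist": 0, "grip": 0}
    - {"offset": [-24, 0, -12], "twist": 0, "grip": 0}
    - {"offset": [-24, 0, -24], "twist": 0, "grip": 0}

```text
time: 17.0
tool_pos: [0.6653, 0.1415, 0.265]
tool_rot: [0.014, 0.596, 0.802, 0.008]
contact_force: [-1.0, -1.1, -3.5]
gripper_width: 0.13
```

play_rows:
  increments:
    - {"offset": [0, 0, -12], "twist": 0, "grip": 0}
    - {"offset": [0, 0, -24], "twist": 0, "grip": 0}
    - {"offset": [0, 0, -36], "twist": 0, "grip": 0}
    - {"offset": [0, 0, -48], "twist": 0, "grip": 0}
    - {"offset": [0, 0, -58], "twist": 0, "grip": 0}

```text
time: 17.42
tool_pos: [0.6635, 0.1432, 0.3257]
tool_rot: [0.015, 0.596, 0.803, 0.009]
contact_force: [0.8, -0.0, -3.7]
gripper_width: 0.131
```

```bash
python3 - <<'E'
from mv import *
p,M,s=pose();z=M[:,2];print(p,s['contact_force'],s['ft_torque'],"tip",w2b(p+.155*z)+[.107,0],"b",p[2]-.206)
for c in("top","side"):
  manip.grab_frame(c)
  for n in("prop_grip","flap_lip"):
    print(c,n,[(w(c,d["xyz"]).round(4),w2b(w(c,d["xyz"])).round(4),round(d["p"],2)) for d in manip.tip_of(n,c)[:1]])
g=p+.155*z;print("pred",w2b(g)+[.0167,0],g[2]-.006)
E
```

```text
[0.6635 0.1432 0.3257] [ 0.8172 -0.0421 -3.6773] [0.2596 0.1211 0.0699] tip [-0.0458  0.1768] b 0.11969116923609266
top prop_grip [(array([0.6728, 0.1293, 0.1661]), array([-0.139 ,  0.1766]), 0.93)]
top flap_lip [(array([0.6957, 0.0511, 0.2361]), array([-0.0575,  0.1761]), 0.93)]
side prop_grip [(array([0.6713, 0.1279, 0.1646]), array([-0.1381,  0.1748]), 0.82)]
side flap_lip [(array([0.6963, 0.0526, 0.2309]), array([-0.0587,  0.1771]), 0.73)]
pred [-0.1361  0.1768] 0.16479108139775092
```

play_rows:
  increments:
    - {"offset": [-12, 0, 0], "twist": 0, "grip": 0}
    - {"offset": [-25, 0, 0], "twist": 0, "grip": 0}
    - {"offset": [-40, 0, 0], "twist": 0, "grip": 0}
    - {"offset": [-54, 0, 0], "twist": 0, "grip": 0}
    - {"offset": [-65, 0, 0], "twist": 0, "grip": 0}

```text
time: 18.13
tool_pos: [0.6828, 0.0784, 0.3241]
tool_rot: [0.015, 0.596, 0.803, 0.008]
contact_force: [0.6, 2.0, -3.2]
gripper_width: 0.132
```

play_rows:
  increments:
    - {"offset": [0, 0, 0], "twist": 0, "grip": 0}
    - {"offset": [0, 0, 4], "twist": 0, "grip": 0}
    - {"offset": [0, 0, 8], "twist": 0, "grip": 0}

```text
time: 18.38
tool_pos: [0.6827, 0.0805, 0.3162]
tool_rot: [0.015, 0.596, 0.803, 0.009]
contact_force: [-1.5, 2.6, -4.2]
gripper_width: 0.13
```

```bash
python3 - <<'E'
from mv import *
p,M,s=pose();z=M[:,2];print(p,s['contact_force'],s['ft_torque'],"tip",w2b(p+.155*z)+[.107,0],"b",p[2]-.206)
for c in("top","side"):
  manip.grab_frame(c)
  for n in("prop_grip","flap_lip"):
    print(c,n,[(w(c,d["xyz"]).round(4),w2b(w(c,d["xyz"])).round(4),round(d["p"],2)) for d in manip.tip_of(n,c)[:1]])
g=p+.155*z;print("pred",w2b(g)+[.0167,0],g[2]-.006)
E
```

```text
[0.6827 0.0805 0.3162] [-1.5248  2.6172 -4.1545] [0.3584 0.1751 0.0493] tip [0.0196 0.177 ] b 0.1102433644114523
top prop_grip [(array([0.6919, 0.0635, 0.154 ]), array([-0.0705,  0.176 ]), 0.66)]
top flap_lip [(array([0.7022, 0.0217, 0.2714]), array([-0.0275,  0.1739]), 0.64)]
side prop_grip [(array([0.6896, 0.0656, 0.1553]), array([-0.0731,  0.1744]), 0.77)]
side flap_lip [(array([0.7073, 0.0219, 0.2685]), array([-0.0261,  0.1789]), 0.91)]
pred [-0.0707  0.177 ] 0.15533531784312626
```

play_rows:
  increments:
    - {"offset": [-7, 0, 0], "twist": 0, "grip": 0}
    - {"offset": [-7, 0, 4], "twist": 0, "grip": 0}
    - {"offset": [-7, 0, 8], "twist": 0, "grip": 0}
    - {"offset": [-7, 0, 10], "twist": 0, "grip": 0}
    - {"offset": [-7, 0, 10], "twist": 0, "grip": 0}

```text
time: 19.1
tool_pos: [0.685, 0.0739, 0.3062]
tool_rot: [0.015, 0.596, 0.803, 0.008]
contact_force: [0.3, 3.1, -3.7]
gripper_width: 0.133
```

```bash
python3 - <<'E'
from mv import *
p,M,s=pose();z=M[:,2];print(p,s['contact_force'],s['ft_torque'],"tip",w2b(p+.155*z)+[.107,0],"b",p[2]-.206)
E
```

```text
[0.685  0.0739 0.3062] [ 0.3361  3.0816 -3.7455] [0.4541 0.1756 0.0677] tip [0.0266 0.1772] b 0.10022082342585545
```

play_rows:
  increments:
    - {"offset": [0, 0, 1.5], "twist": 0, "grip": 0}
    - {"offset": [0, 0, 3], "twist": 0, "grip": 0}
    - {"offset": [0, 0, 3], "twist": 0, "grip": 0}

```text
time: 19.35
tool_pos: [0.6852, 0.0741, 0.3058]
tool_rot: [0.015, 0.596, 0.803, 0.009]
contact_force: [-5.2, 2.9, 6.2]
gripper_width: 0.129
```

```bash
python3 - <<'E'
from mv import *
p,M,s=pose();z=M[:,2];print(p,s['contact_force'],s['ft_torque'],"tip",w2b(p+.155*z)+[.107,0],"b",p[2]-.206)
E
```

```text
[0.6852 0.0741 0.3058] [-5.1611  2.8734  6.2482] [ 0.1845  1.1836 -0.2   ] tip [0.0266 0.1776] b 0.09978702117349905
```

play_rows:
  increments:
    - {"offset": [2, 0, -2], "twist": 0, "grip": 0}
    - {"offset": [4, 0, -2], "twist": 0, "grip": 0}
    - {"offset": [6, 0, -2], "twist": 0, "grip": 0}
    - {"offset": [7.5, 0, -2], "twist": 0, "grip": 0}
    - {"offset": [7.5, 0, -2], "twist": 0, "grip": 0}

```text
time: 19.77
tool_pos: [0.6831, 0.0809, 0.3059]
tool_rot: [0.016, 0.596, 0.803, 0.009]
contact_force: [0.9, -2.2, 0.8]
gripper_width: 0.131
```

```bash
python3 - <<'E'
from mv import *
p,M,s=pose();z=M[:,2];print(p,s['contact_force'],s['ft_torque'],"tip",w2b(p+.155*z)+[.107,0],"b",p[2]-.206)
E
```

```text
[0.6831 0.0809 0.3059] [ 0.9133 -2.1727  0.8247] [-0.4126  0.0881  0.1266] tip [0.0197 0.1776] b 0.09992598309767872
```

play_rows:
  increments:
    - {"offset": [1.5, 0, 0], "twist": 0, "grip": 0}
    - {"offset": [3, 0, 0], "twist": 0, "grip": 0}
    - {"offset": [3, 0, 0], "twist": 0, "grip": 0}

```text
time: 20.02
tool_pos: [0.6822, 0.0839, 0.3058]
tool_rot: [0.016, 0.596, 0.803, 0.009]
contact_force: [1.4, -2.5, 2.5]
gripper_width: 0.134
```

```bash
python3 - <<'E'
from mv import *
p,M,s=pose();z=M[:,2];print(p,s['contact_force'],s['ft_torque'],"tip",w2b(p+.155*z)+[.107,0],"b",p[2]-.206)
E
```

```text
[0.6822 0.0839 0.3058] [ 1.376  -2.4802  2.5297] [-0.6037 -0.0709  0.1022] tip [0.0165 0.1776] b 0.09984723820345168
```

play_rows:
  increments:
    - {"offset": [0, 0, 0], "twist": 0, "grip": 0.3}
    - {"offset": [0, 0, 0], "twist": 0, "grip": 0.5}
    - {"offset": [0, 0, 0], "twist": 0, "grip": 0.5}
    - {"offset": [0, 0, 0], "twist": 0, "grip": 0.5}
    - {"offset": [0, 0, 0], "twist": 0, "grip": 0.5}

```text
time: 20.43
tool_pos: [0.6818, 0.0842, 0.3048]
tool_rot: [0.014, 0.596, 0.803, 0.008]
contact_force: [-0.9, -0.2, 0.3]
gripper_width: 0.5
```

```bash
python3 - <<'E'
from mv import *
p,M,s=pose();z=M[:,2];print(p,s['contact_force'],s['gripper_width'])
for c in("top","side"):
  manip.grab_frame(c)
  for n in("prop_grip","flap_lip"):
    print(c,n,[(w(c,d["xyz"]).round(4),w2b(w(c,d["xyz"])).round(4),round(d["p"],2)) for d in manip.tip_of(n,c)[:1]])
E
```

```text
[0.6818 0.0842 0.3048] [-0.8512 -0.232   0.3096] 0.4997408088630199
top prop_grip [(array([0.6939, 0.0693, 0.1429]), array([-0.0755,  0.1796]), 0.48)]
top flap_lip [(array([0.6997, 0.0346, 0.2575]), array([-0.0406,  0.1752]), 0.83)]
side prop_grip [(array([0.6917, 0.0662, 0.1458]), array([-0.0731,  0.1766]), 0.55)]
side flap_lip [(array([0.7046, 0.0367, 0.2592]), array([-0.0411,  0.1805]), 0.71)]
```

play_rows:
  increments:
    - {"offset": [8, 0, 0], "twist": 0, "grip": 0.5}
    - {"offset": [22, 0, 0], "twist": 0, "grip": 0.5}
    - {"offset": [45, 0, 0], "twist": 0, "grip": 0.5}
    - {"offset": [75, 0, 0], "twist": 0, "grip": 0.5}
    - {"offset": [110, 0, 0], "twist": 0, "grip": 0.5}

```text
time: 21.15
tool_pos: [0.6495, 0.1903, 0.3038]
tool_rot: [0.015, 0.596, 0.802, 0.009]
contact_force: [-0.1, 0.3, 0.7]
gripper_width: 0.502
```

```bash
python3 - <<'E'
from mv import *
p,M,s=pose();z=M[:,2];print(p,M,s['joint_pos'])
b=manip.grab_frame("side")
for c in("top","side"):
  manip.grab_frame(c)
  for n in("prop_grip","flap_lip","jar_center","slidebox","tray","cast"):
    print(c,n,[(w(c,d["xyz"]).round(4),w2b(w(c,d["xyz"])).round(4),round(d["p"],2)) for d in manip.tip_of(n,c)[:1]])
b=cv2.resize(b[110:245,170:370],None,fx=4,fy=4,interpolation=cv2.INTER_CUBIC);cv2.imwrite("pics/propped.png",b)
E
```

```text
[0.6495 0.1903 0.3038] [[-0.2881  0.957   0.034 ]
 [ 0.9575  0.2884 -0.0039]
 [-0.0136  0.0315 -0.9994]] [ 0.1768  0.2405  1.5779 -0.0102  1.2903 -0.1131]
top prop_grip [(array([0.6924, 0.0684, 0.1447]), array([-0.075 ,  0.1779]), 0.81)]
top flap_lip [(array([0.6983, 0.0342, 0.2597]), array([-0.0406,  0.1738]), 0.61)]
top jar_center []
top slidebox []
top tray [(array([ 0.494 , -0.3885,  0.002 ]), array([ 0.3057, -0.1432]), 0.83)]
top cast [(array([ 0.5643, -0.3837,  0.0054]), array([ 0.3213, -0.0746]), 0.75)]
side prop_grip [(array([0.6927, 0.0672, 0.1453]), array([-0.0738,  0.1778]), 0.61)]
side flap_lip [(array([0.7031, 0.0335, 0.257 ]), array([-0.0385,  0.1782]), 0.72)]
side jar_center [(array([ 0.588 , -0.02  ,  0.0656]), array([-0.0203,  0.0526]), 0.64)]
side slidebox [(array([ 0.491 , -0.0586,  0.0235]), array([-0.0111, -0.0514]), 0.7)]
side tray [(array([ 0.4921, -0.3902, -0.0004]), array([ 0.3068, -0.1456]), 0.67)]
side cast []
```

View pics/propped.png

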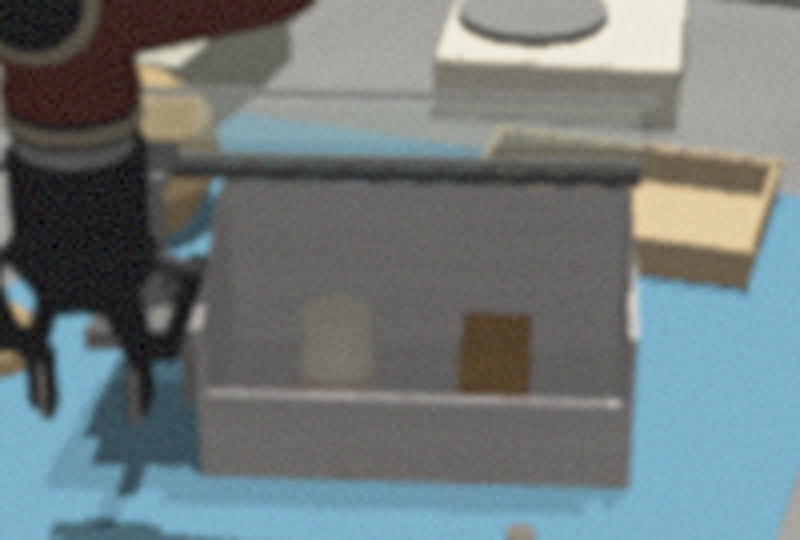

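```bash
cat > sim.py <<'E'
from mv import *
def ikw(p,M,q0,wr):
    f=lambda q:np.concatenate([FK(q)[0]-p,wr*R.from_matrix(FK(q)[1].T@M).as_rotvec()])
    return least_squares(f,np.clip(q0,lo+1e-4,hi-1e-4),bounds=(lo,hi)).x
E
python3 - <<'E'
from sim import *
# validate w: state at D (q2 limit), push inward 40mm per row x5 : observed tilt change ~.03 per 5 rows
for wr in(.1,.3,.6,1.):
    q=np.array(D[5][0]);P,M=FK(q)
    z0=M[:,2]
    for k in range(5):
        P1=P+M@np.array([-.018,-.036,0]);qn=ikw(P1,M,q,wr);q=qn;P,M=FK(q)
    print("w",wr,"tilt vec",M[:,2]-z0,"pos",P,q)
# candidate at q5 max, azimuth -74
az=YB
for wr in(.1,.3,.6):
  for q2 in(-.5,-.1,.2):
    q5=2.61;q0=np.array([az,q2,np.pi-q5-q2,0,q5,0]);P,M=FK(q0)
    u=np.array([np.cos(az),np.sin(az),0]);out=[]
    for ang in np.arange(0,360,45):
        d=.04*(np.cos(np.radians(ang))*u+np.sin(np.radians(ang))*np.array([0,0,1]))
        q=ikw(P+d,M,q0,wr);P2,M2=FK(q);out.append((ang,round(M2[:,2]@u,3)))
    print(wr,q2,P.round(2),out)
E
```

```text
w 0.1 tilt vec [ 0.2657 -0.7108  0.3291] pos [-0.0767  0.17    0.4384] [ 1.7043 -1.01    2.3525 -0.3799  2.5846  0.1245]
w 0.3 tilt vec [ 0.073  -0.1911  0.0176] pos [-0.097   0.2264  0.3844] [ 1.7032 -1.01    2.3866 -0.0799  1.9403  0.3381]
w 0.6 tilt vec [ 0.0204 -0.0531  0.0006] pos [-0.1024  0.2415  0.3714] [ 1.7021 -1.01    2.4047 -0.0415  1.7779  0.3493]
w 1.0 tilt vec [ 0.0075 -0.0195 -0.0001] pos [-0.1036  0.2452  0.3682] [ 1.7017 -1.01    2.4097 -0.0327  1.7379  0.3507]
0.1 -0.5 [ 0.12 -0.16  0.98] [(np.int64(0), np.float64(-0.0)), (np.int64(45), np.float64(0.014)), (np.int64(90), np.float64(0.057)), (np.int64(135), np.float64(0.061)), (np.int64(180), np.float64(0.027)), (np.int64(225), np.float64(-0.0)), (np.int64(270), np.float64(-0.0)), (np.int64(315), np.float64(-0.0))]
0.1 -0.1 [ 0.17 -0.31  1.03] [(np.int64(0), np.float64(-0.0)), (np.int64(45), np.float64(0.055)), (np.int64(90), np.float64(0.085)), (np.int64(135), np.float64(0.061)), (np.int64(180), np.float64(0.002)), (np.int64(225), np.float64(-0.0)), (np.int64(270), np.float64(-0.0)), (np.int64(315), np.float64(-0.0
[... 1470 characters left out ...]
t64(-0.0)), (np.int64(270), np.float64(-0.0)), (np.int64(315), np.float64(-0.0))]
0.6 -0.1 [ 0.17 -0.31  1.03] [(np.int64(0), np.float64(-0.0)), (np.int64(45), np.float64(0.017)), (np.int64(90), np.float64(0.027)), (np.int64(135), np.float64(0.021)), (np.int64(180), np.float64(0.001)), (np.int64(225), np.float64(-0.0)), (np.int64(270), np.float64(-0.0)), (np.int64(315), np.float64(-0.0))]
0.6 0.2 [ 0.21 -0.44  1.03] [(np.int64(0), np.float64(0.004)), (np.int64(45), np.float64(0.019)), (np.int64(90), np.float64(0.023)), (np.int64(135), np.float64(0.014)), (np.int64(180), np.float64(-0.0)), (np.int64(225), np.float64(-0.0)), (np.int64(270), np.float64(-0.0)), (np.int64(315), np.float64(-0.0))]
```

The side view shows the flap propped at about 1.0 on the prop. The jar is at full-frame (254,195) and the box at (294,198). 

Next I'll tilt the tool deliberately. Pushing on the q5 stop, high up on the right, leaves a persistent tilt towards the bin's +x. I'll simulate that first.

```bash
python3 - <<'E'
from sim import *
p,M,s=pose();q=np.array(s['joint_pos'])
# straight path check
wp=[p+[0,0,.15],np.array([.19,-.30,1.0])]
cur=p.copy();ok=[]
for t in wp:
    for f in np.linspace(0,1,12)[1:]:
        q,e=ik(cur+(t-cur)*f,M,q);ok.append((round(e,3)))
    cur=t
print(max(ok),q.round(3))
# tilt sequence from there: greedy single-row pushes
for wr in(.6,.8):
    qq=q.copy();seq=[]
    for k in range(34):
        P,Mm=FK(qq);u=np.array([np.cos(YB),np.sin(YB),0]);best=None
        for ang in(60,75,90,105,120,135):
            d=.041*(np.cos(np.radians(ang))*u+np.sin(np.radians(ang))*np.array([0,0,1]))
            qn=ikw(P+d,Mm,qq,wr);t=FK(qn)[1][:,2]@u
            if best is None or t>best[0]:best=(t,ang,qn)
        qq=best[2];seq.append((best[1],round(best[0],3)))
    print(wr,seq[::3],qq.round(2),FK(qq)[0].round(3),FK(qq)[1][:,2].round(3))
plan([(wp[0],0),(wp[1],0)],step=40)
E
```

```text
0.0 [-1.226 -0.186  0.786  0.053  2.525 -1.476]
0.6 [(105, np.float64(0.014)), (90, np.float64(0.101)), (90, np.float64(0.181)), (90, np.float64(0.249)), (90, np.float64(0.306)), (120, np.float64(0.352)), (120, np.float64(0.4)), (120, np.float64(0.445)), (120, np.float64(0.489)), (90, np.float64(0.51)), (90, np.float64(0.527)), (90, np.float64(0.544))] [-1.28 -0.13  0.06  0.25  2.62 -1.31] [ 0.1   -0.03   1.188] [ 0.275 -0.486 -0.83 ]
0.8 [(105, np.float64(0.014)), (105, np.float64(0.072)), (105, np.float64(0.129)), (105, np.float64(0.183)), (105, np.float64(0.233)), (105, np.float64(0.28)), (105, np.float64(0.322)), (105, np.float64(0.361)), (105, np.float64(0.396)), (105, np.float64(0.428)), (120, np.float64(0.456)), (90, np.float64(0.466))] [-0.19 -0.04  0.06 -0.79  2.62 -1.26] [0.132 0.012 1.179] [ 0.262 -0.408 -0.874]
rows 4: total [  -2.1    4.7 -149.9] tw 0.000  per-row [ -0.5   1.2 -37.5] 0.000 -> [0.65  0.189 0.454]
rows 5: total [ -77.8 -128.3 -127.2] tw 0.000  per-row [-15.6 -25.7 -25.4] 0.000 -> [0.546 0.078 0.578]
rows 5: total [ -77.8 -128.3 -127.2] tw 0.000  per-row [-15.6 -25.7 -25.4] 0.000 -> [ 0.441 -0.033  0.702]
rows 5: total [ -77.8 -128.3 -127.2] tw 0.000  per-row [-15.6 -25.7 -25.4] 0.000 -> [ 0.336 -0.144  0.826]
rows 5: total [ -77.8 -128.3 -127.2] tw 0.000  per-row [-15.6 -25.7 -25.4] 0.000 -> [ 0.232 -0.256  0.95 ]
rows 2: total [-31.1 -51.3 -50.9] tw 0.000  per-row [-15.6 -25.7 -25.4] 0.000 -> [ 0.19 -0.3   1.  ]
```

play_rows:
  increments:
    - {"offset": [0, 1, -38], "twist": 0, "grip": 1}
    - {"offset": [-1, 2, -76], "twist": 0, "grip": 1}
    - {"offset": [-2, 4, -114], "twist": 0, "grip": 1}
    - {"offset": [-2, 5, -150], "twist": 0, "grip": 1}

```text
time: 22.23
tool_pos: [0.6503, 0.1891, 0.4559]
tool_rot: [0.015, 0.596, 0.803, 0.009]
contact_force: [-0.0, 0.7, 0.4]
gripper_width: 0.996
```

play_rows:
  increments:
    - {"offset": [-20, -23, -22], "twist": 0, "grip": 1}
    - {"offset": [-40, -46, -44], "twist": 0, "grip": 1}
    - {"offset": [-59, -70, -66], "twist": 0, "grip": 1}
    - {"offset": [-79, -93, -88], "twist": 0, "grip": 1}
    - {"offset": [-99, -116, -110], "twist": 0, "grip": 1}

```text
time: 22.65
tool_pos: [0.5632, 0.0604, 0.5625]
tool_rot: [0.015, 0.596, 0.803, 0.008]
contact_force: [0.9, -0.3, 0.3]
gripper_width: 1.002
```

play_rows:
  increments:
    - {"offset": [-20, -23, -22], "twist": 0, "grip": 1}
    - {"offset": [-40, -46, -44], "twist": 0, "grip": 1}
    - {"offset": [-59, -70, -66], "twist": 0, "grip": 1}
    - {"offset": [-79, -93, -88], "twist": 0, "grip": 1}
    - {"offset": [-99, -116, -110], "twist": 0, "grip": 1}

```text
time: 23.07
tool_pos: [0.4769, -0.0674, 0.6704]
tool_rot: [0.015, 0.596, 0.803, 0.009]
contact_force: [0.4, -0.7, 0.1]
gripper_width: 0.998
```

play_rows:
  increments:
    - {"offset": [-20, -23, -22], "twist": 0, "grip": 1}
    - {"offset": [-40, -46, -44], "twist": 0, "grip": 1}
    - {"offset": [-59, -70, -66], "twist": 0, "grip": 1}
    - {"offset": [-79, -93, -88], "twist": 0, "grip": 1}
    - {"offset": [-99, -116, -110], "twist": 0, "grip": 1}

```text
time: 23.48
tool_pos: [0.3908, -0.1951, 0.7782]
tool_rot: [0.015, 0.596, 0.803, 0.008]
contact_force: [0.4, -0.9, 0.8]
gripper_width: 0.998
```

play_rows:
  increments:
    - {"offset": [-20, -23, -22], "twist": 0, "grip": 1}
    - {"offset": [-40, -46, -44], "twist": 0, "grip": 1}
    - {"offset": [-59, -70, -66], "twist": 0, "grip": 1}
    - {"offset": [-79, -93, -88], "twist": 0, "grip": 1}
    - {"offset": [-99, -116, -110], "twist": 0, "grip": 1}

```text
time: 23.9
tool_pos: [0.3048, -0.3229, 0.8859]
tool_rot: [0.015, 0.596, 0.803, 0.008]
contact_force: [0.8, -0.5, 0.2]
gripper_width: 0.999
```

play_rows:
  increments:
    - {"offset": [-20, -23, -22], "twist": 0, "grip": 1}
    - {"offset": [-40, -46, -44], "twist": 0, "grip": 1}
    - {"offset": [-59, -70, -66], "twist": 0, "grip": 1}
    - {"offset": [-79, -93, -88], "twist": 0, "grip": 1}
    - {"offset": [-99, -116, -100], "twist": 0, "grip": 1}

```text
time: 24.32
tool_pos: [0.2189, -0.4498, 0.9847]
tool_rot: [0.016, 0.596, 0.803, 0.007]
contact_force: [0.5, -1.0, 0.6]
gripper_width: 0.993
```

```bash
python3 - <<'E'
from sim import *
p,M,s=pose();print(p,M[:,2],s['joint_pos'])
E
```

```text
[ 0.2189 -0.4498  0.9847] [ 0.0349 -0.0078 -0.9994] [-1.2735  0.114   0.5327  0.0505  2.4767 -1.5271]
```

play_rows:
  increments:
    - {"offset": [0, 0, -30], "twist": 0, "grip": 1}
    - {"offset": [0, 0, -60], "twist": 0, "grip": 1}
    - {"offset": [0, 0, -100], "twist": 0, "grip": 1}
    - {"offset": [0, 0, -140], "twist": 0, "grip": 1}
    - {"offset": [0, 0, -180], "twist": 0, "grip": 1}

```text
time: 24.73
tool_pos: [0.2049, -0.4212, 1.0477]
tool_rot: [0.03, 0.596, 0.803, -0.001]
contact_force: [-0.1, 0.3, -0.2]
gripper_width: 0.999
```

```bash
python3 - <<'E'
from sim import *
p,M,s=pose();print(p,M[:,2],s['joint_pos'])
E
```

```text
[ 0.2049 -0.4212  1.0477] [ 0.0468 -0.0375 -0.9982] [-1.2851  0.2229  0.2488  0.0689  2.6196 -1.5183]
```

play_rows:
  increments:
    - {"offset": [0, 0, -41], "twist": 0, "grip": 1}

```text
time: 24.82
tool_pos: [0.1998, -0.4118, 1.0559]
tool_rot: [0.039, 0.596, 0.802, -0.007]
contact_force: [0.4, -1.5, -1.1]
gripper_width: 1.001
```

play_rows:
  increments:
    - {"offset": [0, 0, -41], "twist": 0, "grip": 1}

```text
time: 24.9
tool_pos: [0.1932, -0.3981, 1.067]
tool_rot: [0.052, 0.595, 0.802, -0.014]
contact_force: [-0.3, -0.1, 0.3]
gripper_width: 1.004
```

play_rows:
  increments:
    - {"offset": [0, 0, -41], "twist": 0, "grip": 1}

```text
time: 24.98
tool_pos: [0.1865, -0.3838, 1.0777]
tool_rot: [0.064, 0.595, 0.801, -0.022]
contact_force: [-0.5, 0.1, 0.7]
gripper_width: 1.001
```

```bash
python3 - <<'E'
from sim import *
p,M,s=pose();print(p,M[:,2],s['joint_pos'])
E
```

```text
[ 0.1865 -0.3838  1.0777] [ 0.0761 -0.111  -0.9909] [-1.3045  0.1978  0.1953  0.0886  2.6192 -1.5178]
```

play_rows:
  increments:
    - {"offset": [20, 0, -36], "twist": 0, "grip": 1}

```text
time: 25.07
tool_pos: [0.177, -0.3593, 1.086]
tool_rot: [0.07, 0.595, 0.8, -0.026]
contact_force: [-0.3, -1.5, -0.3]
gripper_width: 0.997
```

play_rows:
  increments:
    - {"offset": [20, 0, -36], "twist": 0, "grip": 1}

```text
time: 25.15
tool_pos: [0.1661, -0.3277, 1.0965]
tool_rot: [0.08, 0.595, 0.799, -0.032]
contact_force: [0.0, -0.7, 1.1]
gripper_width: 0.999
```

play_rows:
  increments:
    - {"offset": [20, 0, -36], "twist": 0, "grip": 1}

```text
time: 25.23
tool_pos: [0.1558, -0.297, 1.1056]
tool_rot: [0.09, 0.594, 0.798, -0.039]
contact_force: [1.0, 0.9, 1.3]
gripper_width: 1.003
```

play_rows:
  increments:
    - {"offset": [20, 0, -36], "twist": 0, "grip": 1}

```text
time: 25.32
tool_pos: [0.1464, -0.2679, 1.113]
tool_rot: [0.099, 0.593, 0.797, -0.045]
contact_force: [0.3, 0.5, 0.0]
gripper_width: 0.999
```

```bash
python3 - <<'E'
from sim import *
p,M,s=pose();print(p,M,s['joint_pos'])
E
```

```text
[ 0.1464 -0.2679  1.113 ] [[-0.2759  0.9555  0.1047]
 [ 0.9374  0.2916 -0.1904]
 [-0.2124  0.0456 -0.9761]] [-1.337  -0.0088  0.3167  0.116   2.6194 -1.5215]
```

play_rows:
  increments:
    - {"offset": [5, 0, -41], "twist": 0, "grip": 1}

```text
time: 25.4
tool_pos: [0.1399, -0.248, 1.1225]
tool_rot: [0.113, 0.592, 0.796, -0.055]
contact_force: [0.2, 0.7, 0.4]
gripper_width: 1.003
```

play_rows:
  increments:
    - {"offset": [5, 0, -41], "twist": 0, "grip": 1}

```text
time: 25.48
tool_pos: [0.135, -0.2345, 1.129]
tool_rot: [0.123, 0.592, 0.794, -0.061]
contact_force: [0.1, -0.4, 0.8]
gripper_width: 1.001
```

play_rows:
  increments:
    - {"offset": [5, 0, -41], "twist": 0, "grip": 1}

```text
time: 25.57
tool_pos: [0.13, -0.2205, 1.135]
tool_rot: [0.133, 0.591, 0.793, -0.068]
contact_force: [0.3, -0.6, 0.6]
gripper_width: 1.0
```

play_rows:
  increments:
    - {"offset": [5, 0, -41], "twist": 0, "grip": 1}

```text
time: 25.65
tool_pos: [0.1247, -0.2045, 1.141]
tool_rot: [0.143, 0.59, 0.791, -0.074]
contact_force: [0.0, -0.2, -0.1]
gripper_width: 0.999
```

play_rows:
  increments:
    - {"offset": [5, 0, -41], "twist": 0, "grip": 1}

```text
time: 25.73
tool_pos: [0.1193, -0.1867, 1.1469]
tool_rot: [0.153, 0.589, 0.789, -0.082]
contact_force: [-0.0, -0.4, -0.4]
gripper_width: 1.003
```

```bash
python3 - <<'E'
from sim import *
p,M,s=pose();print(p,M,s['joint_pos'])
E
```

```text
[ 0.1193 -0.1867  1.1469] [[-0.2589  0.9549  0.1454]
 [ 0.9048  0.2925 -0.3094]
 [-0.3379  0.0514 -0.9398]] [-1.3882 -0.0747  0.2524  0.1747  2.6189 -1.5098]
```

play_rows:
  increments:
    - {"offset": [-8, 0, -40], "twist": 0, "grip": 1}

```text
time: 25.82
tool_pos: [0.1161, -0.1753, 1.1546]
tool_rot: [0.166, 0.587, 0.787, -0.091]
contact_force: [0.4, 0.5, 0.7]
gripper_width: 1.0
```

play_rows:
  increments:
    - {"offset": [-8, 0, -40], "twist": 0, "grip": 1}

```text
time: 25.9
tool_pos: [0.1135, -0.169, 1.1602]
tool_rot: [0.176, 0.586, 0.785, -0.098]
contact_force: [0.2, -0.1, 0.4]
gripper_width: 1.001
```

play_rows:
  increments:
    - {"offset": [-8, 0, -40], "twist": 0, "grip": 1}

```text
time: 25.98
tool_pos: [0.1103, -0.1613, 1.1653]
tool_rot: [0.186, 0.585, 0.783, -0.104]
contact_force: [1.1, -1.3, 0.1]
gripper_width: 0.998
```

play_rows:
  increments:
    - {"offset": [-8, 0, -40], "twist": 0, "grip": 1}

```text
time: 26.07
tool_pos: [0.1066, -0.1519, 1.17]
tool_rot: [0.196, 0.583, 0.78, -0.11]
contact_force: [-0.5, -0.4, -0.4]
gripper_width: 1.001
```

play_rows:
  increments:
    - {"offset": [-8, 0, -40], "twist": 0, "grip": 1}

```text
time: 26.15
tool_pos: [0.1024, -0.1412, 1.1745]
tool_rot: [0.206, 0.582, 0.778, -0.117]
contact_force: [0.6, -0.5, 0.7]
gripper_width: 1.0
```

play_rows:
  increments:
    - {"offset": [-8, 0, -40], "twist": 0, "grip": 1}

```text
time: 26.23
tool_pos: [0.0979, -0.1297, 1.1785]
tool_rot: [0.216, 0.58, 0.776, -0.123]
contact_force: [-1.4, 0.4, -0.7]
gripper_width: 0.999
```

```bash
python3 - <<'E'
from sim import *
p,M,s=pose();print(p,M,s['joint_pos'])
E
```

```text
[ 0.0979 -0.1297  1.1785] [[-0.2339  0.9531  0.1922]
 [ 0.8467  0.2968 -0.4415]
 [-0.4778  0.0595 -0.8764]] [-1.5318 -0.0539  0.0755  0.3579  2.6191 -1.4626]
```

play_rows:
  increments:
    - {"offset": [10, 0, -40], "twist": 0, "grip": 1}

```text
time: 26.32
tool_pos: [0.0911, -0.1091, 1.1794]
tool_rot: [0.223, 0.579, 0.774, -0.126]
contact_force: [-1.5, -0.6, 0.6]
gripper_width: 1.001
```

play_rows:
  increments:
    - {"offset": [10, 0, -40], "twist": 0, "grip": 1}

```text
time: 26.4
tool_pos: [0.0916, -0.082, 1.1806]
tool_rot: [0.23, 0.578, 0.771, -0.135]
contact_force: [-0.3, 0.1, 0.2]
gripper_width: 1.0
```

play_rows:
  increments:
    - {"offset": [10, 0, -40], "twist": 0, "grip": 1}

```text
time: 26.48
tool_pos: [0.0934, -0.0667, 1.1825]
tool_rot: [0.232, 0.587, 0.762, -0.145]
contact_force: [-0.2, 0.1, 0.7]
gripper_width: 1.001
```

```bash
python3 - <<'E'
from sim import *
p,M,s=pose();print(p,M,s['joint_pos'],M[:,2]@[np.cos(YB),np.sin(YB),0],M[:,2]@[-np.sin(YB),np.cos(YB),0])
# IK for jar & tray with this orientation
q=np.array(s['joint_pos']);J=b2w(-.0195,.0525,.075)
for n,g in(("hi",b2w(-.2,.0525,.35)),("front",b2w(-.13,.0525,.2)),("jar",J),("out",b2w(-.1,.0525,.25)),("tray",np.array([.433,-.394,.06]))):
    for tw in(0,):
        best=min((ik(g-.155*M[:,2],M,s0) for s0 in([0,.1,1.9,-.5,1.1,0],[-.7,0,2,-.3,.8,-.8],q)),key=lambda t:t[1]);print(n,(g-.155*M[:,2]).round(3),best[0].round(2),round(best[1],4))
E
```

```text
[ 0.0934 -0.0667  1.1825] [[-0.203   0.9619  0.183 ]
 [ 0.8276  0.2685 -0.493 ]
 [-0.5233  0.0514 -0.8506]] [-1.5866 -0.145   0.1108  0.3925  2.6195 -1.4482] 0.5247671235579162 0.03386213308392456
hi [0.508 0.229 0.482] [ 0.39 -0.12  1.68 -0.55  1.6   0.12] 0.0
front [0.528 0.162 0.332] [ 0.26 -0.05  1.87 -0.57  1.31  0.15] 0.0
jar [0.56  0.056 0.207] [ 0.06  0.11  1.93 -0.63  1.02  0.12] 0.0
out [0.537 0.133 0.382] [ 0.21 -0.1   1.83 -0.56  1.36  0.06] 0.0
tray [ 0.405 -0.318  0.192] [-0.76 -0.06  2.14 -0.42  0.59 -0.72] 0.0
```

```bash
python3 - <<'E'
from sim import *
p,M,s=pose();q=np.array(s['joint_pos']);g=b2w(-.2,.0525,.35);hi_=g-.155*M[:,2]
wps=[np.array([.20,-.25,1.0]),np.array([.45,-.05,.75]),hi_]
cur=p
for t in wps:
    n=int(np.ceil(np.linalg.norm(t-cur)/.04));mx=0
    for k in range(1,n+1):
        qn,e=ik(cur+(t-cur)*k/n,M,q);mx=max(mx,np.abs(qn-q).max());q=qn
        if e>.01: print("err",k,e)
    print(n,q.round(2),"max dq/row",mx.round(3));cur=t
plan([(t,0) for t in wps],step=40)
E
```

```text
7 [-1.11 -0.38  0.96 -0.06  2.01 -1.41] max dq/row 0.333
11 [-0.17 -0.38  1.45 -0.48  1.75 -0.59] max dq/row 0.111
10 [ 0.39 -0.12  1.68 -0.55  1.6   0.12] max dq/row 0.075
rows 5: total [-55.6  31.4 189.3] tw 0.000  per-row [-11.1   6.3  37.9] 0.000 -> [ 0.17  -0.198  1.052]
rows 2: total [-22.2  12.6  75.7] tw 0.000  per-row [-11.1   6.3  37.9] 0.000 -> [ 0.2  -0.25  1.  ]
rows 5: total [111.6 127.9  72.6] tw 0.000  per-row [22.3 25.6 14.5] 0.000 -> [ 0.314 -0.159  0.886]
rows 5: total [111.6 127.9  72.6] tw 0.000  per-row [22.3 25.6 14.5] 0.000 -> [ 0.427 -0.068  0.773]
rows 1: total [22.3 25.6 14.5] tw 0.000  per-row [22.3 25.6 14.5] 0.000 -> [ 0.45 -0.05  0.75]
rows 5: total [179.5  58.4  50.7] tw 0.000  per-row [35.9 11.7 10.1] 0.000 -> [0.479 0.089 0.616]
rows 5: total [179.5  58.4  50.7] tw 0.000  per-row [35.9 11.7 10.1] 0.000 -> [0.508 0.229 0.482]
```

play_rows:
  increments:
    - {"offset": [-4, 2, 14], "twist": 0, "grip": 1}
    - {"offset": [-8, 4, 28], "twist": 0, "grip": 1}
    - {"offset": [-12, 7, 43], "twist": 0, "grip": 1}
    - {"offset": [-18, 10, 62], "twist": 0, "grip": 1}
    - {"offset": [-25, 14, 85], "twist": 0, "grip": 1}

```text
time: 26.9
tool_pos: [0.1308, -0.1254, 1.1231]
tool_rot: [0.233, 0.577, 0.77, -0.14]
contact_force: [-0.7, 0.3, -0.6]
gripper_width: 0.998
```

play_rows:
  increments:
    - {"offset": [-11, 6, 36], "twist": 0, "grip": 1}
    - {"offset": [-21, 12, 72], "twist": 0, "grip": 1}
    - {"offset": [-32, 18, 108], "twist": 0, "grip": 1}
    - {"offset": [-42, 24, 144], "twist": 0, "grip": 1}
    - {"offset": [-53, 30, 180], "twist": 0, "grip": 1}

```text
time: 27.32
tool_pos: [0.2075, -0.2493, 0.9971]
tool_rot: [0.232, 0.578, 0.77, -0.139]
contact_force: [-0.3, 0.1, 0.5]
gripper_width: 1.0
```

```bash
python3 - <<'E'
from sim import *
p,M,s=pose();print(p,M,s['joint_pos'],s['contact_force'])
g=b2w(-.2,.0525,.35);hi_=g-.155*M[:,2]
plan([((.45,-.05,.75),0),(hi_,0)],step=40)
E
```

```text
[ 0.2075 -0.2493  0.9971] [[-0.2248  0.9544  0.1963]
 [ 0.825   0.2936 -0.4828]
 [-0.5184  0.0534 -0.8534]] [-1.0912 -0.3777  0.9683 -0.0535  2.0042 -1.4108] [-0.3461  0.1244  0.544 ]
rows 5: total [119.  138.4  81.1] tw 0.000  per-row [23.8 27.7 16.2] 0.000 -> [ 0.329 -0.15   0.874]
rows 5: total [119.  138.4  81.1] tw 0.000  per-row [23.8 27.7 16.2] 0.000 -> [ 0.45 -0.05  0.75]
rows 5: total [177.4  60.2  52.9] tw 0.000  per-row [35.5 12.  10.6] 0.000 -> [0.478 0.088 0.616]
rows 5: total [177.4  60.2  52.9] tw 0.000  per-row [35.5 12.  10.6] 0.000 -> [0.506 0.227 0.482]
```

play_rows:
  increments:
    - {"offset": [24, 28, 16], "twist": 0, "grip": 1}
    - {"offset": [48, 55, 32], "twist": 0, "grip": 1}
    - {"offset": [71, 83, 49], "twist": 0, "grip": 1}
    - {"offset": [95, 111, 65], "twist": 0, "grip": 1}
    - {"offset": [119, 138, 81], "twist": 0, "grip": 1}

```text
time: 27.73
tool_pos: [0.3287, -0.1478, 0.8736]
tool_rot: [0.232, 0.578, 0.77, -0.14]
contact_force: [0.9, -0.6, 0.5]
gripper_width: 1.002
```

play_rows:
  increments:
    - {"offset": [24, 28, 16], "twist": 0, "grip": 1}
    - {"offset": [48, 55, 32], "twist": 0, "grip": 1}
    - {"offset": [71, 83, 49], "twist": 0, "grip": 1}
    - {"offset": [95, 111, 65], "twist": 0, "grip": 1}
    - {"offset": [119, 138, 81], "twist": 0, "grip": 1}

```text
time: 28.15
tool_pos: [0.4497, -0.048, 0.7498]
tool_rot: [0.232, 0.578, 0.77, -0.14]
contact_force: [0.5, -1.4, 0.2]
gripper_width: 1.0
```

play_rows:
  increments:
    - {"offset": [35, 12, 11], "twist": 0, "grip": 1}
    - {"offset": [71, 24, 21], "twist": 0, "grip": 1}
    - {"offset": [106, 36, 32], "twist": 0, "grip": 1}
    - {"offset": [142, 48, 42], "twist": 0, "grip": 1}
    - {"offset": [177, 60, 53], "twist": 0, "grip": 1}

```text
time: 28.57
tool_pos: [0.4766, 0.0901, 0.616]
tool_rot: [0.232, 0.578, 0.77, -0.14]
contact_force: [0.4, -0.1, -0.1]
gripper_width: 1.001
```

play_rows:
  increments:
    - {"offset": [35, 12, 11], "twist": 0, "grip": 1}
    - {"offset": [71, 24, 21], "twist": 0, "grip": 1}
    - {"offset": [106, 36, 32], "twist": 0, "grip": 1}
    - {"offset": [142, 48, 42], "twist": 0, "grip": 1}
    - {"offset": [177, 60, 53], "twist": 0, "grip": 1}

```text
time: 28.98
tool_pos: [0.5044, 0.2281, 0.482]
tool_rot: [0.232, 0.578, 0.77, -0.14]
contact_force: [-0.4, 0.1, 0.4]
gripper_width: 1.0
```

```bash
python3 - <<'E'
from sim import *
p,M,s=pose();print(p,M,s['joint_pos'],s['contact_force'])
for k in range(2):
 for c in("side","top"):
  manip.grab_frame(c)
  for n in("jar_center","flap_lip","prop_grip"):
    print(c,n,[(w2b(w(c,d["xyz"])).round(4),w(c,d["xyz"])[2].round(4),round(d["p"],2)) for d in manip.tip_of(n,c)[:1]])
g=lambda x,y,z:b2w(x,y,z)-.155*M[:,2]
plan([(g(-.14,.0525,.17),0),(g(-.0195,.0525,.075),0)],step=25)
E
```

```text
[0.5044 0.2281 0.482 ] [[-0.2248  0.9547  0.1951]
 [ 0.8253  0.293  -0.4828]
 [-0.5181  0.0525 -0.8537]] [ 0.3904 -0.1352  1.6933 -0.5477  1.585   0.0998] [-0.3519  0.0586  0.3987]
side jar_center []
side flap_lip [(array([-0.039 ,  0.1813]), np.float64(0.259), 0.6)]
side prop_grip [(array([-0.0761,  0.1766]), np.float64(0.1479), 0.66)]
top jar_center []
top flap_lip [(array([-0.0369,  0.1761]), np.float64(0.258), 0.72)]
top prop_grip [(array([-0.076 ,  0.1789]), np.float64(0.1444), 0.52)]
side jar_center [(array([-0.0206,  0.0528]), np.float64(0.0642), 0.64)]
side flap_lip [(array([-0.0393,  0.179 ]), np.float64(0.2584), 0.63)]
side prop_grip [(array([-0.0746,  0.1775]), np.float64(0.1464), 0.76)]
top jar_center []
top flap_lip [(array([-0.042 ,  0.1751]), np.float64(0.2577), 0.86)]
top prop_grip [(array([-0.0765,  0.1786]), np.float64(0.1447), 0.83)]
rows 5: total [ 26.8  -5.1 116.5] tw 0.000  per-row [ 5.4 -1.  23.3] 0.000 -> [0.516 0.191 0.37 ]
rows 3: total [16.1 -3.1 69.9] tw 0.000  per-row [ 5.4 -1.  23.3] 0.000 -> [0.523 0.17  0.302]
rows 5: total [-38.4  -4.2 102.6] tw 0.000  per-row [-7.7 -0.8 20.5] 0.000 -> [0.548 0.087 0.234]
rows 2: total [-15.3  -1.7  41. ] tw 0.000  per-row [-7.7 -0.8 20.5] 0.000 -> [0.558 0.054 0.207]
```

play_rows:
  increments:
    - {"offset": [5, -1, 23], "twist": -0.05, "grip": 1}
    - {"offset": [11, -2, 47], "twist": -0.1, "grip": 1}
    - {"offset": [16, -3, 70], "twist": -0.1, "grip": 1}
    - {"offset": [22, -4, 93], "twist": -0.1, "grip": 1}
    - {"offset": [27, -5, 117], "twist": -0.1, "grip": 1}

```text
time: 30.2
tool_pos: [0.5163, 0.1908, 0.3689]
tool_rot: [0.225, 0.539, 0.798, -0.151]
contact_force: [-0.8, 0.5, -0.6]
gripper_width: 1.0
```

```bash
python3 - <<'E'
from sim import *
p,M,s=pose();print(p,M)
g=lambda x,y,z:b2w(x,y,z)-.155*M[:,2]
plan([(g(-.14,.0525,.17),0),(g(-.0205,.0525,.076),0)],step=20)
E
```

```text
[0.5163 0.1908 0.3689] [[-0.3188  0.9272  0.1965]
 [ 0.7915  0.3745 -0.483 ]
 [-0.5214  0.0015 -0.8533]]
rows 4: total [15.7 -1.7 68.5] tw 0.000  per-row [ 3.9 -0.4 17.1] 0.000 -> [0.523 0.17  0.302]
rows 5: total [-32.8  -7.   88.9] tw 0.000  per-row [-6.6 -1.4 17.8] 0.000 -> [0.545 0.098 0.244]
rows 3: total [-19.7  -4.2  53.3] tw 0.000  per-row [-6.6 -1.4 17.8] 0.000 -> [0.557 0.055 0.208]
```

play_rows:
  increments:
    - {"offset": [4, 0, 17], "twist": 0, "grip": 1}
    - {"offset": [8, -1, 34], "twist": 0, "grip": 1}
    - {"offset": [12, -1, 51], "twist": 0, "grip": 1}
    - {"offset": [16, -2, 68], "twist": 0, "grip": 1}

```text
time: 30.53
tool_pos: [0.5228, 0.1698, 0.3026]
tool_rot: [0.225, 0.539, 0.798, -0.151]
contact_force: [-0.3, 0.1, -0.4]
gripper_width: 1.0
```

play_rows:
  increments:
    - {"offset": [-7, -1, 18], "twist": 0, "grip": 1}
    - {"offset": [-13, -3, 36], "twist": 0, "grip": 1}
    - {"offset": [-20, -4, 53], "twist": 0, "grip": 1}
    - {"offset": [-26, -6, 71], "twist": 0, "grip": 1}
    - {"offset": [-33, -7, 89], "twist": 0, "grip": 1}

```text
time: 30.95
tool_pos: [0.5442, 0.0977, 0.2441]
tool_rot: [0.225, 0.538, 0.798, -0.151]
contact_force: [0.2, 0.8, 0.1]
gripper_width: 1.001
```

```bash
python3 - <<'E'
from sim import *
p,M,s=pose();print(p,M[:,2],s['contact_force'],w2b(p+.155*M[:,2]))
b=manip.grab_frame("side")
for n in("jar_center","flap_lip","prop_grip"):
    print(n,[(w2b(w("side",d["xyz"])).round(4),w("side",d["xyz"])[2].round(4),round(d["p"],2)) for d in manip.tip_of(n,"side")[:1]])
cv2.imwrite("pics/pre.png",cv2.resize(b[90:250,160:340],None,fx=4,fy=3.75,interpolation=cv2.INTER_CUBIC))
g=lambda x,y,z:b2w(x,y,z)-.155*M[:,2]
plan([(g(-.0205,.0525,.076),0)],step=15)
E
```

```text
[0.5442 0.0977 0.2441] [ 0.196  -0.4832 -0.8533] [0.2003 0.7584 0.1226] [-0.0652  0.052 ]
jar_center [(array([-0.021 ,  0.0548]), np.float64(0.062), 0.85)]
flap_lip [(array([-0.0401,  0.176 ]), np.float64(0.2604), 0.8)]
prop_grip [(array([-0.0407,  0.1765]), np.float64(0.2578), 0.33)]
rows 4: total [-19.5  -3.7  54.4] tw 0.000  per-row [-4.9 -0.9 13.6] 0.000 -> [0.558 0.055 0.208]
```

View pics/pre.png

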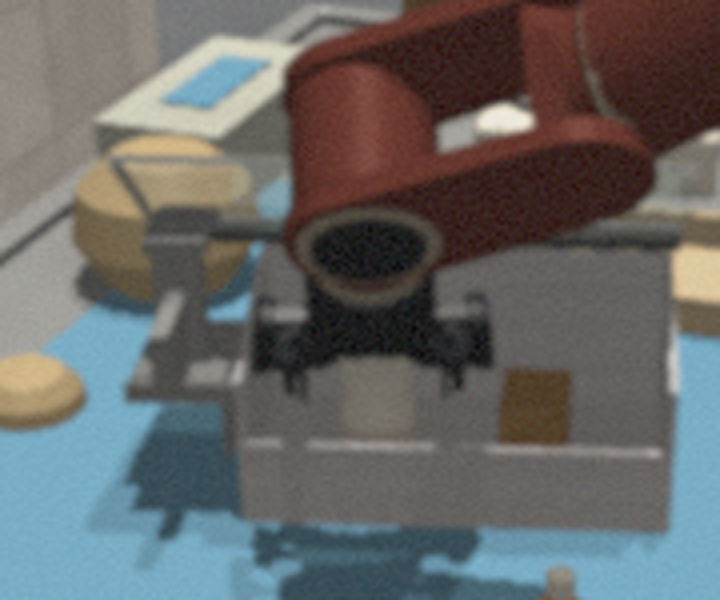

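play_rows:
  increments:
    - {"offset": [-5, -1, 14], "twist": 0, "grip": 1}
    - {"offset": [-10, -2, 27], "twist": 0, "grip": 1}
    - {"offset": [-15, -2, 41], "twist": 0, "grip": 1}
    - {"offset": [-19, -2, 54], "twist": 0, "grip": 1}
    - {"offset": [-19, -2, 54], "twist": 0, "grip": 0.9}

```text
time: 31.57
tool_pos: [0.5586, 0.055, 0.2063]
tool_rot: [0.223, 0.539, 0.798, -0.152]
contact_force: [-0.9, 0.3, -0.8]
gripper_width: 0.911
```

```bash
python3 - <<'E'
from sim import *
p,M,s=pose();print(p,M[:,2],s['contact_force'],w2b(p+.155*M[:,2]),(p+.155*M[:,2])[2])
E
```

```text
[0.5586 0.055  0.2063] [ 0.1921 -0.4839 -0.8538] [-0.8614  0.2677 -0.7928] [-0.0201  0.0529] 0.07391955761883975
```

play_rows:
  increments:
    - {"offset": [0, 0, 0], "twist": 0, "grip": 0.7}
    - {"offset": [0, 0, 0], "twist": 0, "grip": 0.6}
    - {"offset": [0, 0, 0], "twist": 0, "grip": 0.5}
    - {"offset": [0, 0, 0], "twist": 0, "grip": 0.4}
    - {"offset": [0, 0, 0], "twist": 0, "grip": 0.4}

```text
time: 31.98
tool_pos: [0.5592, 0.0568, 0.2092]
tool_rot: [0.225, 0.538, 0.798, -0.151]
contact_force: [0.5, 0.7, 2.6]
gripper_width: 0.55
```

play_rows:
  increments:
    - {"offset": [0, 0, 0], "twist": 0, "grip": 0.3}
    - {"offset": [0, 0, 0], "twist": 0, "grip": 0.3}

```text
time: 32.15
tool_pos: [0.5593, 0.0568, 0.2092]
tool_rot: [0.225, 0.538, 0.798, -0.151]
contact_force: [0.1, 1.9, 4.4]
gripper_width: 0.55
```

```bash
python3 - <<'E'
from sim import *
p,M,s=pose();print(p,M,s['contact_force'],s['gripper_width'])
# exit along retreat: up 15, then to (-.14, .2), up to .33
g0=p+.155*M[:,2];b0=w2b(g0);print(b0,g0[2])
g=lambda x,y,z:b2w(x,y,z)-.155*M[:,2]
plan([(g(-.03,b0[1],.090),0),(g(-.105,b0[1],.145),0),(g(-.2,b0[1],.28),0)],step=20)
E
```

```text
[0.5593 0.0568 0.2092] [[-0.3186  0.9271  0.1975]
 [ 0.7913  0.3748 -0.483 ]
 [-0.5218  0.0024 -0.8531]] [0.1455 1.9184 4.3654] 0.5500650180927444
[-0.0216  0.0549] 0.07697655017123337
rows 1: total [  0.4   0.8 -15.5] tw 0.000  per-row [  0.4   0.8 -15.5] 0.000 -> [0.557 0.065 0.222]
rows 5: total [ 35.    7.1 -85.9] tw 0.000  per-row [  7.    1.4 -17.2] 0.000 -> [0.535 0.137 0.277]
rows 5: total [  5.7   5.1 -91.4] tw 0.000  per-row [  1.1   1.  -18.3] 0.000 -> [0.52  0.187 0.352]
rows 4: total [  4.6   4.1 -73.1] tw 0.000  per-row [  1.1   1.  -18.3] 0.000 -> [0.508 0.228 0.412]
```

```bash
python3 - <<'E'
from sim import *
p,M,s=pose();y=.0549
g=lambda x,z:b2w(x,y,z)-.155*M[:,2]
P=[g(-.025,.085),g(-.033,.097),g(-.037,.110),g(-.040,.124),g(-.05,.132)]
print("call1",[(M.T@(q-p)*1000).round(0).tolist() for q in P])
Q=[g(-.065,.138),g(-.09,.15),g(-.115,.165),g(-.14,.185),g(-.165,.21)]
print("call2",[(M.T@(q-P[-1])*1000).round(0).tolist() for q in Q])
E
```

```text
call1 [[-1.0, 0.0, -9.0], [-1.0, 1.0, -23.0], [-4.0, 2.0, -36.0], [-9.0, 2.0, -50.0], [-5.0, 3.0, -62.0]]
call2 [[10.0, 1.0, -13.0], [25.0, 4.0, -36.0], [38.0, 6.0, -62.0], [49.0, 9.0, -92.0], [57.0, 11.0, -126.0]]
```

play_rows:
  increments:
    - {"offset": [-1, 0, -9], "twist": 0, "grip": 0.3}
    - {"offset": [-1, 1, -23], "twist": 0, "grip": 0.3}
    - {"offset": [-4, 2, -36], "twist": 0, "grip": 0.3}
    - {"offset": [-9, 2, -50], "twist": 0, "grip": 0.3}
    - {"offset": [-5, 3, -62], "twist": 0, "grip": 0.3}

```text
time: 32.57
tool_pos: [0.5515, 0.0836, 0.2662]
tool_rot: [0.226, 0.539, 0.797, -0.151]
contact_force: [0.7, -0.1, -0.9]
gripper_width: 0.552
```

play_rows:
  increments:
    - {"offset": [10, 1, -13], "twist": 0, "grip": 0.3}
    - {"offset": [25, 4, -36], "twist": 0, "grip": 0.3}
    - {"offset": [38, 6, -62], "twist": 0, "grip": 0.3}
    - {"offset": [49, 9, -92], "twist": 0, "grip": 0.3}
    - {"offset": [57, 11, -126], "twist": 0, "grip": 0.3}

```text
time: 32.98
tool_pos: [0.5171, 0.195, 0.3411]
tool_rot: [0.223, 0.538, 0.798, -0.152]
contact_force: [0.3, -0.6, -0.9]
gripper_width: 0.553
```

```bash
python3 - <<'E'
from sim import *
p,M,s=pose();print(p,M,s['contact_force'],s['gripper_width'],s['joint_pos'])
b=manip.grab_frame("side")
for n in("jar_center","flap_lip","prop_grip","slidebox"):
    print(n,[(w("side",d["xyz"]).round(4),w2b(w("side",d["xyz"])).round(4),round(d["p"],2)) for d in manip.tip_of(n,"side")[:1]])
print("g",p+.155*M[:,2])
for c in("side","top"):
  manip.grab_frame(c)
  for n in("tray","cast"): print(c,n,[(w(c,d["xyz"]).round(4),round(d["p"],2)) for d in manip.tip_of(n,c)[:1]])
E
```

```text
[0.5171 0.195  0.3411] [[-0.3206  0.9273  0.193 ]
 [ 0.7914  0.3742 -0.4834]
 [-0.5205 -0.0023 -0.8538]] [ 0.2874 -0.5942 -0.8804] 0.5528262653744641 [ 0.3262 -0.0534  1.8539 -0.5622  1.3474  0.0716]
jar_center [(array([0.5437, 0.12  , 0.1945]), array([-0.1671,  0.0502]), 0.81)]
flap_lip [(array([0.7024, 0.0358, 0.2571]), array([-0.0409,  0.1781]), 0.55)]
prop_grip [(array([0.693 , 0.0669, 0.144 ]), array([-0.0734,  0.1781]), 0.84)]
slidebox [(array([ 0.491 , -0.0584,  0.0268]), array([-0.0113, -0.0514]), 0.63)]
g [0.547  0.1201 0.2088]
side tray [(array([ 0.494 , -0.3895, -0.0025]), 0.89)]
side cast []
top tray [(array([ 0.4982, -0.3865,  0.0027]), 0.97)]
top cast [(array([ 0.5618, -0.3802,  0.004 ]), 0.59)]
```

```bash
python3 - <<'E'
from sim import *
p,M,s=pose();q=np.array(s['joint_pos'])
g=lambda x,y,z:np.array([x,y,z])-.155*M[:,2]
wps=[g(.54,.10,.37),g(.4346,-.394,.37),g(.4346,-.394,.075)]
cur=p
for t in wps:
    n=int(np.ceil(np.linalg.norm(t-cur)/.035));mx=0;er=0
    for k in range(1,n+1):
        qn,e=ik(cur+(t-cur)*k/n,M,q);mx=max(mx,np.abs(qn-q).max());er=max(er,e);q=qn
    print(n,q.round(2),"dq",mx.round(3),"err",er.round(4));cur=t
plan([(t,0) for t in wps],step=33)
E
```

```text
5 [ 0.3  -0.19  1.71 -0.55  1.57 -0.1 ] dq 0.046 err 0.0
15 [-0.77 -0.37  1.85 -0.24  1.16 -1.11] dq 0.079 err 0.0
9 [-0.77 -0.08  2.13 -0.38  0.62 -0.89] dq 0.065 err 0.0
rows 5: total [ -95.7  -14.7 -130.9] tw 0.000  per-row [-19.1  -2.9 -26.2] 0.000 -> [0.51  0.175 0.502]
rows 5: total [-111.7  -88.2   68.3] tw 0.000  per-row [-22.3 -17.6  13.7] 0.000 -> [0.477 0.021 0.502]
rows 5: total [-111.7  -88.2   68.3] tw 0.000  per-row [-22.3 -17.6  13.7] 0.000 -> [ 0.444 -0.134  0.502]
rows 5: total [-111.7  -88.2   68.3] tw 0.000  per-row [-22.3 -17.6  13.7] 0.000 -> [ 0.411 -0.288  0.502]
rows 1: total [-22.3 -17.6  13.7] tw 0.000  per-row [-22.3 -17.6  13.7] 0.000 -> [ 0.405 -0.319  0.502]
rows 5: total [ 85.4   0.2 139.9] tw 0.000  per-row [17.1  0.  28. ] 0.000 -> [ 0.405 -0.319  0.338]
rows 4: total [ 68.4   0.1 111.9] tw 0.000  per-row [17.1  0.  28. ] 0.000 -> [ 0.405 -0.319  0.207]
```

play_rows:
  increments:
    - {"offset": [-19, -3, -26], "twist": 0, "grip": 0.3}
    - {"offset": [-38, -6, -52], "twist": 0, "grip": 0.3}
    - {"offset": [-57, -9, -78], "twist": 0, "grip": 0.3}
    - {"offset": [-77, -12, -105], "twist": 0, "grip": 0.3}
    - {"offset": [-96, -15, -131], "twist": 0, "grip": 0.3}

```text
time: 33.95
tool_pos: [0.5094, 0.1747, 0.5048]
tool_rot: [0.225, 0.539, 0.798, -0.151]
contact_force: [0.5, -0.5, -1.5]
gripper_width: 0.551
```

play_rows:
  increments:
    - {"offset": [-18, -14, 11], "twist": 0, "grip": 0.3}
    - {"offset": [-40, -32, 24], "twist": 0, "grip": 0.3}
    - {"offset": [-63, -50, 38], "twist": 0, "grip": 0.3}
    - {"offset": [-87, -69, 53], "twist": 0, "grip": 0.3}
    - {"offset": [-112, -88, 68], "twist": 0, "grip": 0.3}

```text
time: 34.37
tool_pos: [0.4764, 0.0195, 0.5034]
tool_rot: [0.224, 0.538, 0.798, -0.151]
contact_force: [0.4, -0.6, -1.8]
gripper_width: 0.554
```

play_rows:
  increments:
    - {"offset": [-22, -18, 14], "twist": 0, "grip": 0.3}
    - {"offset": [-45, -35, 27], "twist": 0, "grip": 0.3}
    - {"offset": [-67, -53, 41], "twist": 0, "grip": 0.3}
    - {"offset": [-89, -71, 55], "twist": 0, "grip": 0.3}
    - {"offset": [-112, -88, 68], "twist": 0, "grip": 0.3}

```text
time: 34.78
tool_pos: [0.4434, -0.1351, 0.5035]
tool_rot: [0.224, 0.539, 0.798, -0.151]
contact_force: [0.8, -0.2, -0.9]
gripper_width: 0.547
```

play_rows:
  increments:
    - {"offset": [-22, -18, 14], "twist": 0, "grip": 0.3}
    - {"offset": [-45, -35, 27], "twist": 0, "grip": 0.3}
    - {"offset": [-67, -53, 41], "twist": 0, "grip": 0.3}
    - {"offset": [-89, -71, 55], "twist": 0, "grip": 0.3}
    - {"offset": [-105, -83, 64], "twist": 0, "grip": 0.3}

```text
time: 35.2
tool_pos: [0.4121, -0.2811, 0.5034]
tool_rot: [0.224, 0.54, 0.797, -0.152]
contact_force: [0.4, 0.4, -1.0]
gripper_width: 0.55
```

```bash
python3 - <<'E'
from sim import *
p,M,s=pose();print(p,s['contact_force'],s['gripper_width'])
for c in("side","top"):
  manip.grab_frame(c)
  for n in("tray","cast","jar_center"): print(c,n,[(w(c,d["xyz"]).round(4),round(d["p"],2)) for d in manip.tip_of(n,c)[:1]])
print("g",p+.155*M[:,2])
g=lambda x,y,z:np.array([x,y,z])-.155*M[:,2]
plan([(g(.4346,-.394,.37),0),(g(.4346,-.394,.07),0)],step=28)
E
```

```text
[ 0.4121 -0.2811  0.5034] [ 0.4259  0.4057 -0.9567] 0.5500415032851604
side tray [(array([ 0.4923, -0.3887, -0.004 ]), 0.98)]
side cast []
side jar_center [(array([ 0.4422, -0.3603,  0.3578]), 0.62)]
top tray []
top cast [(array([ 0.5626, -0.3794,  0.0056]), 0.92)]
top jar_center [(array([ 0.4405, -0.3606,  0.3576]), 0.6)]
g [ 0.442 -0.356  0.371]
rows 2: total [-28.8 -23.9  19.8] tw 0.000  per-row [-14.4 -11.9   9.9] 0.000 -> [ 0.405 -0.319  0.502]
rows 5: total [ 71.1  -0.1 116.4] tw 0.000  per-row [14.2 -0.  23.3] 0.000 -> [ 0.405 -0.319  0.366]
rows 5: total [ 71.1  -0.1 116.4] tw 0.000  per-row [14.2 -0.  23.3] 0.000 -> [ 0.405 -0.319  0.23 ]
rows 1: total [14.2 -0.  23.3] tw 0.000  per-row [14.2 -0.  23.3] 0.000 -> [ 0.405 -0.319  0.202]
```

play_rows:
  increments:
    - {"offset": [-14, -12, 10], "twist": 0, "grip": 0.3}
    - {"offset": [-27, -22, 18], "twist": 0, "grip": 0.3}
    - {"offset": [-20, -23, 32], "twist": 0, "grip": 0.3}
    - {"offset": [-6, -23, 55], "twist": 0, "grip": 0.3}
    - {"offset": [8, -23, 78], "twist": 0, "grip": 0.3}

```text
time: 36.02
tool_pos: [0.4053, -0.3182, 0.4344]
tool_rot: [0.226, 0.538, 0.798, -0.151]
contact_force: [0.1, -0.3, -1.7]
gripper_width: 0.551
```

play_rows:
  increments:
    - {"offset": [14, 0, 23], "twist": 0, "grip": 0.3}
    - {"offset": [28, 0, 47], "twist": 0, "grip": 0.3}
    - {"offset": [43, 0, 70], "twist": 0, "grip": 0.3}
    - {"offset": [57, 0, 93], "twist": 0, "grip": 0.3}
    - {"offset": [71, 0, 116], "twist": 0, "grip": 0.3}

```text
time: 36.43
tool_pos: [0.4053, -0.3174, 0.2965]
tool_rot: [0.225, 0.538, 0.798, -0.151]
contact_force: [0.6, -0.2, -1.7]
gripper_width: 0.547
```

```bash
python3 - <<'E'
from sim import *
p,M,s=pose();print(p,s['contact_force'],s['gripper_width'])
for c in("side","top"):
  manip.grab_frame(c)
  for n in("tray","jar_center"): print(c,n,[(w(c,d["xyz"]).round(4),round(d["p"],2)) for d in manip.tip_of(n,c)[:1]])
print("g",p+.155*M[:,2])
g=lambda x,y,z:np.array([x,y,z])-.155*M[:,2]
plan([(g(.4346,-.391,.064),0)],step=20)
E
```

```text
[ 0.4053 -0.3174  0.2965] [ 0.6099 -0.2362 -1.6712] 0.5474279627956179
side tray [(array([ 0.4924, -0.3928, -0.0028]), 0.58)]
side jar_center [(array([ 0.4347, -0.3951,  0.1521]), 0.54)]
top tray [(array([ 0.4972, -0.3861,  0.0044]), 0.58)]
top jar_center []
g [ 0.4359 -0.3923  0.1643]
rows 5: total [47.9 -0.8 72.5] tw 0.000  per-row [ 9.6 -0.2 14.5] 0.000 -> [ 0.404 -0.317  0.214]
rows 1: total [ 9.6 -0.2 14.5] tw 0.000  per-row [ 9.6 -0.2 14.5] 0.000 -> [ 0.404 -0.316  0.196]
```

play_rows:
  increments:
    - {"offset": [12, 0, 19], "twist": 0, "grip": 0.3}
    - {"offset": [24, 0, 38], "twist": 0, "grip": 0.3}
    - {"offset": [36, 0, 57], "twist": 0, "grip": 0.3}
    - {"offset": [47, 0, 74], "twist": 0, "grip": 0.3}
    - {"offset": [53, 0, 85], "twist": 0, "grip": 0.3}

```text
time: 37.15
tool_pos: [0.4051, -0.3177, 0.1977]
tool_rot: [0.225, 0.538, 0.798, -0.151]
contact_force: [-0.1, 0.0, -2.8]
gripper_width: 0.549
```

play_rows:
  increments:
    - {"offset": [1.5, 0, 2.5], "twist": 0, "grip": 0.3}
    - {"offset": [2.5, 0, 4.2], "twist": 0, "grip": 0.3}
    - {"offset": [2.5, 0, 4.2], "twist": 0, "grip": 0.3}

```text
time: 37.4
tool_pos: [0.4056, -0.3183, 0.1944]
tool_rot: [0.226, 0.538, 0.797, -0.151]
contact_force: [-0.5, 0.2, -0.5]
gripper_width: 0.55
```

```bash
python3 - <<'E'
from sim import *
p,M,s=pose();print(p,s['contact_force'],s['gripper_width'],"g",p+.155*M[:,2])
E
```

```text
[ 0.4056 -0.3183  0.1944] [-0.5062  0.2396 -0.4731] 0.5504933730358893 g [ 0.4363 -0.3936  0.0624]
```

play_rows:
  increments:
    - {"offset": [1, 0, 1.7], "twist": 0, "grip": 0.3}
    - {"offset": [1, 0, 1.7], "twist": 0, "grip": 0.3}

```text
time: 37.57
tool_pos: [0.4053, -0.3181, 0.192]
tool_rot: [0.226, 0.538, 0.798, -0.151]
contact_force: [0.1, 0.8, -1.6]
gripper_width: 0.549
```

play_rows:
  increments:
    - {"offset": [1, 0, 1.7], "twist": 0, "grip": 0.3}
    - {"offset": [1, 0, 1.7], "twist": 0, "grip": 0.3}

```text
time: 37.73
tool_pos: [0.405, -0.3179, 0.1892]
tool_rot: [0.226, 0.538, 0.798, -0.151]
contact_force: [1.1, -0.6, -0.3]
gripper_width: 0.55
```

play_rows:
  increments:
    - {"offset": [0.7, 0, 1.2], "twist": 0, "grip": 0.3}
    - {"offset": [0.7, 0, 1.2], "twist": 0, "grip": 0.3}

```text
time: 37.9
tool_pos: [0.4055, -0.3185, 0.1889]
tool_rot: [0.227, 0.538, 0.798, -0.152]
contact_force: [-1.3, 0.2, 4.1]
gripper_width: 0.549
```

play_rows:
  increments:
    - {"offset": [0.7, 0, 1.2], "twist": 0, "grip": 0.3}
    - {"offset": [0.7, 0, 1.2], "twist": 0, "grip": 0.3}

```text
time: 38.07
tool_pos: [0.4059, -0.3191, 0.1887]
tool_rot: [0.227, 0.538, 0.797, -0.152]
contact_force: [-3.6, 1.7, 10.6]
gripper_width: 0.549
```

```bash
python3 - <<'E'
from sim import *
p,M,s=pose();print(p,s['contact_force'],"g",p+.155*M[:,2])
b=manip.grab_frame("side")
for n in("tray","jar_center"): print(n,[(w("side",d["xyz"]).round(4),round(d["p"],2)) for d in manip.tip_of(n,"side")[:1]])
E
```

```text
[ 0.4059 -0.3191  0.1887] [-3.6468  1.7387 10.5712] g [ 0.4367 -0.3946  0.0569]
tray [(array([ 0.4916, -0.3906, -0.0024]), 0.79)]
jar_center [(array([ 0.4335, -0.3972,  0.0442]), 0.75)]
```

play_rows:
  increments:
    - {"offset": [-0.8, 0, -1.3], "twist": 0, "grip": 0.3}
    - {"offset": [-0.8, 0, -1.3], "twist": 0, "grip": 0.6}
    - {"offset": [-0.8, 0, -1.3], "twist": 0, "grip": 0.7}
    - {"offset": [-0.8, 0, -1.3], "twist": 0, "grip": 0.85}
    - {"offset": [-0.8, 0, -1.3], "twist": 0, "grip": 0.95}

```text
time: 38.63
tool_pos: [0.4046, -0.3175, 0.1868]
tool_rot: [0.224, 0.539, 0.798, -0.151]
contact_force: [-0.1, -0.2, 0.7]
gripper_width: 0.939
```

```bash
python3 - <<'E'
from sim import *
p,M,s=pose();print(p,s['contact_force'],s['gripper_width'],"g",p+.155*M[:,2])
for c in("side","top"):
  manip.grab_frame(c);
  print([(w(c,d["xyz"]).round(4),round(d["p"],2)) for d in manip.tip_of("jar_center",c)[:1]])
E
```

```text
[ 0.4046 -0.3175  0.1868] [-0.0947 -0.217   0.7335] 0.9387407857382811 g [ 0.4349 -0.3923  0.0545]
[(array([ 0.4328, -0.397 ,  0.0495]), 0.55)]
[(array([ 0.4332, -0.4009,  0.044 ]), 0.62)]
```

play_rows:
  increments:
    - {"offset": [0, 0, -8], "twist": 0, "grip": 0.95}
    - {"offset": [0, 0, -20], "twist": 0, "grip": 0.95}
    - {"offset": [0, 0, -40], "twist": 0, "grip": 0.95}
    - {"offset": [0, 0, -70], "twist": 0, "grip": 0.95}
    - {"offset": [0, 0, -105], "twist": 0, "grip": 0.95}

```text
time: 39.25
tool_pos: [0.3834, -0.2661, 0.2765]
tool_rot: [0.223, 0.539, 0.798, -0.151]
contact_force: [0.2, 0.4, 1.1]
gripper_width: 0.947
```

play_rows:
  increments:
    - {"offset": [-15, 0, -30], "twist": 0, "grip": 0.95}
    - {"offset": [-30, 0, -60], "twist": 0, "grip": 0.95}
    - {"offset": [-45, -20, -90], "twist": 0, "grip": 0.95}
    - {"offset": [-60, -50, -100], "twist": 0, "grip": 0.95}
    - {"offset": [-60, -80, -100], "twist": 0, "grip": 0.95}

```text
time: 39.67
tool_pos: [0.3097, -0.2965, 0.4005]
tool_rot: [0.23, 0.537, 0.797, -0.153]
contact_force: [0.7, 0.1, 0.9]
gripper_width: 0.948
```

```bash
python3 - <<'E'
from sim import *
p,M,s=pose();print(p,s['contact_force'],s['time'])
b=manip.grab_frame("side");t=manip.grab_frame("top")
for c in("side","top"):
  for n in("jar_center","prop_grip","flap_lip","slidebox","tray","cast","dropper","shard"): print(c,n,[(w(c,d["xyz"]).round(4),round(d["p"],2)) for d in manip.tip_of(n,c)[:1]])
a=cv2.resize(b[100:320,150:400],None,fx=1.6,fy=1.6,interpolation=cv2.INTER_CUBIC);d=cv2.resize(t[70:290,200:450],None,fx=1.6,fy=1.6,interpolation=cv2.INTER_CUBIC)
cv2.imwrite("pics/end.png",np.hstack([a,d]))
E
```

```text
[ 0.3097 -0.2965  0.4005] [0.6516 0.0555 0.8825] 39.6667
side jar_center [(array([ 0.4348, -0.3983,  0.0438]), 0.71)]
side prop_grip [(array([0.6922, 0.0642, 0.145 ]), 0.69)]
side flap_lip [(array([0.701 , 0.0331, 0.259 ]), 0.7)]
side slidebox [(array([ 0.4928, -0.0585,  0.0243]), 0.71)]
side tray [(array([ 0.493 , -0.3892, -0.0016]), 0.73)]
side cast []
side dropper [(array([ 0.4162,  0.1412, -0.0028]), 0.6)]
side shard [(array([ 0.4933, -0.0595,  0.0275]), 0.26)]
top jar_center [(array([ 0.4332, -0.3975,  0.0426]), 0.89)]
top prop_grip [(array([0.6975, 0.0688, 0.1429]), 0.7)]
top flap_lip [(array([0.6992, 0.0359, 0.2553]), 0.72)]
top slidebox []
top tray [(array([ 0.4953, -0.3863,  0.0029]), 0.92)]
top cast [(array([ 0.5618, -0.3816,  0.0042]), 0.57)]
top dropper [(array([0.7089, 0.0062, 0.1007]), 0.63)]
top shard [(array([ 0.7058, -0.1925,  0.0025]), 0.71)]
```

View pics/end.png

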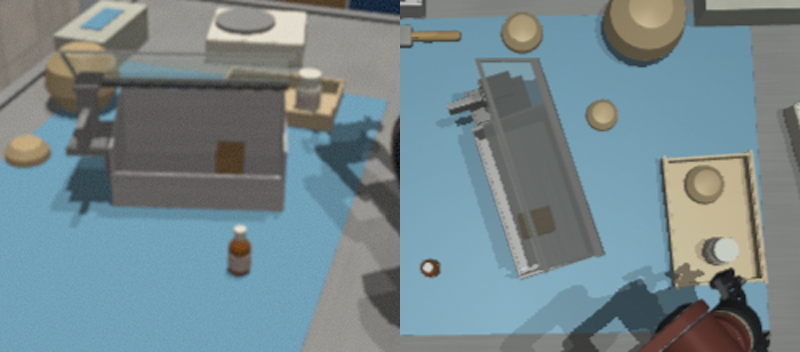

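The jar stands upright in the tray's free half, at about (720,250) in the picture. The flap is propped with the prop upright, and the box is still in the bin. The arm is clear, so I'll hold briefly and hand the job in.

play_rows:
  increments:
    - {"offset": [0, 0, -20], "twist": 0, "grip": 0.95}
    - {"offset": [0, 0, -30], "twist": 0, "grip": 0.95}
    - {"offset": [0, 0, -30], "twist": 0, "grip": 0.95}

```text
time: 40.82
tool_pos: [0.3038, -0.2814, 0.4221]
tool_rot: [0.227, 0.538, 0.797, -0.152]
contact_force: [0.2, 0.2, -0.2]
gripper_width: 0.947
```

```bash
python3 - <<'E'
from h import *
s=manip.state();print(s['time'],s['contact_force'],np.abs(s['joint_vel']).max());print(manip.job_done())
E
```

```text
40.8167 [ 0.2148  0.2194 -0.1623] 0.030422979064833197
the job is handed in; nothing more can be done
None
```

The job is handed in at 40.8 s. The prop stands upright on the ledge behind the kerb, holding the flap at about 1.0 rad. The round jar stands upright in the free half of the cream tray.

**Last checks:**
- **Flap and prop:** the lip is at about 0.257 m height, which matches 1.0 rad, and the prop is standing.
- **Jar:** its centre is at about (0.434, -0.398, 0.043) m, upright on the tray floor.
- **Card box:** it is still in the bin, within about 2 mm of where it started.
- **Other things:** the tray, cast fragment, dropper and shard show at their starting spots in at least one camera. The side camera missed the cast and mislabelled the shard, and the top camera mislabelled the dropper.
- **Robot:** it was touching nothing, with about 0 N at the wrist.

**What went wrong or could count against it:**
- **First try with the prop:** the head ran into the kerb, with about 53 N at the wrist, and the prop slipped and pitched in the grip. I backed out and the flap dropped shut from a small opening. I then set the prop flat on the table, regripped it and went in again at the right height.
- **Joint stops:** the tool could not fit under the flap pointing straight down. I tilted it about 0.55 rad by pushing the arm against its reach limits. Joints 2 and 3 briefly read -1.011 and 0.055 rad, against listed limits of -1.01 and 0.06. I took that as rounding of the listed limits, but I could not confirm it.

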